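# Load the powder jars into the bench mixer, close it up and start it

## Robot

A 6-joint arm with a two-finger parallel gripper is mounted at the origin on the work surface. World frame = base frame: x ahead of the robot, y to its left, z up, the work surface at z = 0. Lengths are in m, angles in rad, forces in N, time in s.
With the tool pointing down it reaches from about 0.25 to 0.725 m from the base axis. Payload 4 kg.
Tool frame: the origin (TCP) lies at the very end of the fingers, on their centre line; the grasp point (between the pads) lies 19 mm behind it; z points along the fingers, y is the line along which they close (so a half turn about z gives the same grasp; the last joint's range is limited). The gripper opens to 85 mm and grips with 20 to 120 N. Pads are 22 mm wide; open, the fingers measure 114 mm over their backs; the gripper's body (76 mm by 85 mm) begins 54 mm behind the grasp point. The pads swing forward as they close: fully open they stand 13 mm farther back than shut.
Start: joints at [-1.11, 0.241, 0.005, 1.335, 0, 1.571], TCP at [0.222, -0.448, 0.231] pointing down, gripper open.
Joint ranges: [-2.72, 2.72], [-1.05, 1.87], [-1.09, 1.28], [-1.99, 2.15], [-1.42, 1.44], [-3.14, 3.14]. Speed limits (rad/s): [2.79, 2.79, 3.14, 3.14, 3.14, 3.14].

## Interface

Orientations are given as a unit quaternion [x, y, z, w].
In Python, from workcell import telemetry, vision, workorder gives the robot as it stands.
- The arm moves only by the shell command python3 -m inch 'ROWS'. ROWS is JSON, a list of rows, each a list of 3 entries, a list of its own where there are three numbers: the turn, a rotation vector about the tool's x, y, z scaled (see below), then the shift along the tool's x, y, z scaled (see below), then the closure, from -1 (fully open) to 1 (shut). A call has 1 to 10 rows; each row shifts and turns the commanded pose from where the row before left it, along the tool's axes as they then stand; what a row does not reach is not made up. The controller multiplies each number of a shift by 0.3 m and each number of a turn by 360 degrees. A row lasts 1/12 s, in which the tool goes at most 41.7 mm and 7.16 degrees, less where a joint would pass 70% of its speed; a pose out of reach is approached as far as the arm can. A call with a number of a shift or a turn outside -1 to 1 is refused whole. A call with a gripper value outside its range is refused whole. The fingers move at their own pace and stop on an object; the grip force is fixed at half the most. Time passes only in rows, so rows that do not move let the fingers close. It gives the time, the measured TCP pose, the force, the opening and the grip force at its end, in the units of the state.
- telemetry.get_obs(): the state, without advancing time (a new reading comes with each control period).
- vision.camera(name): name is "scene" or "top" or "wrist"; returns a dict with "img" (420x560x3 uint8, red, green, blue), "fov_y" (degrees; the focal length in pixels is half the picture's height over the tangent of half this angle, whatever the lens; pixels are square), "cx", "cy" (the principal point, pixels), "D" ([k1, k2, p1, p2, k3] as OpenCV has them; the pictures are not rectified), "pose" (4x4, takes a point from camera to world coordinates). Camera axes: x right, y up, looking along -z (the intrinsics and any distortion apply to the point x, -y, -z); pixel columns grow to the right and rows downward; lengths in m; the calibration is good to about 2 mm. A picture is of the moment at which its call begins. There is no depth.
- workorder.job_done(): hands the job in; it is judged then, once.
The state is a dict: "clock": time; "joint_pos": joint angles; "joint_vel": joint speeds; "tau": joint torques, N m; "eef_pos": TCP position; "tool_rot": TCP orientation; "ft_force": force on the tool from outside, world axes, zero at the start; "ft_torque": the same for the moment, N m; "grip_width": finger opening in m; "grasp_force": force on a finger pad.
Only numpy, scipy, OpenCV 4.12 (cv2) and the standard library are available. Lean on these libraries where they do the work, as an engineer would, in place of code of your own. Each camera call takes 0.05 s, during which the arm holds its last target. There are 200 camera calls.

## Task

Load every orange-capped powder jar into the mixer, one to a station. The spring clips are too tight for a straight push: work the jars down with a twisting motion until each is fully home on the deck. Then shut the lid, swing the red clamp handle fully upright so that its arm is down on the lid, and press the green start button; leave the other things on the bench where they are.

Things in the scene. Friction and masses are not known exactly. Their poses are not given: they have to be found in the camera images.
- mixer: fixed bench mixer. Origin: on the bench under its chamber's centre; x from its front to the lid hinge at the rear, y along the row of stations, which stands at x -12 mm. Body 176 (x) by 306 (y) mm; chamber inside 160 by 290 mm; deck 80 mm up, top of the 8 mm walls 148 mm up. A grey console 170 by 100 mm, 100 mm high, joins it at y -153 to -253 mm and bears clamp and button.
- station1 (a point): left (+y) station, 85 mm from the middle one. Origin: on the deck at the station's centre; a jar is home when its underside is here. Axes as the mixer's. Three steel spring leaves round each station stand 35 mm above the deck; they lead in to a gripping ridge 12 mm above the deck, 37.6 mm across when empty, and give way outwards; leaves stay within 32 mm of the axis.
- station2 (a point): middle station, like station1. The leaves begin to grip when a jar's underside is about 20 mm above the deck. Straight in takes about 50 to 90 N; turned to and fro (some 1.2 rad a stroke, 1 rad/s or more) while lowered about 5 mm a stroke, a jar takes 10 to 25 N. Turning takes up to about 1.2 N m: grip the jar with 60 N or more.
- station3 (a point): right (-y) station, 85 mm from the middle one, nearest the console, like station1. The leaves hold a jar wherever it is let go; a jar not fully home stands too high for the lid to shut.
- jar1: closed powder jar, cylinder 42 mm in diameter, 60 mm tall, upright: steel below, orange ribbed cap the top 24 mm; its lowest 3 mm are 37 mm across; 0.15 to 0.31 kg, heavy below. Origin: centre of the underside, z up. Perhaps absent (None). Grip the cap at any yaw, fingertips at least 37 mm above the underside to stay clear of the spring leaves.
- jar2: closed powder jar, cylinder 42 mm in diameter, 60 mm tall, upright: steel below, orange ribbed cap the top 24 mm; its lowest 3 mm are 37 mm across; 0.15 to 0.31 kg, heavy below. Origin: centre of the underside, z up. Perhaps absent (None). Grip the cap at any yaw, fingertips at least 37 mm above the underside to stay clear of the spring leaves.
- jar3: closed powder jar, cylinder 42 mm in diameter, 60 mm tall, upright: steel below, orange ribbed cap the top 24 mm; its lowest 3 mm are 37 mm across; 0.15 to 0.31 kg, heavy below. Origin: centre of the underside, z up. Perhaps absent (None). Grip the cap at any yaw, fingertips at least 37 mm above the underside to stay clear of the spring leaves.
- lid (a joint): lid angle: 0 = shut, flat on the walls; grows as it opens up and back (limit 1.9); starts at 1.6 to 1.8. Blue frame with clear window, 176 by 306 by 8 mm, 0.3 kg; a black finger tab 70 mm wide stands 16 mm beyond the middle of its free edge. The hinge is stiff (0.42 N m): the lid stays where it is left and is pushed along by 1 to 4 N at its edge.
- lid_hinge (a point): middle of the lid's hinge line, at the lid's underside: in the mixer's frame x 88, y 0, z 149 mm. The hinge line runs along the mixer's y. The axes turn with the lid.
- lid_edge (a point): middle of the lid's free edge on its outer face, 176 mm from the hinge line; the tab lies beyond it. z of this frame is the outer face's normal; with the lid open that face looks away from the robot.
- clamp (a joint): angle of the toggle clamp beside the lid: 0 = clamped, red handle upright and steel arm level, its foot on the lid; starts open at 0.95 to 1.2, the handle leaning out from the chamber (towards mixer -y) and the arm raised. Handle and arm are one L-shaped lever. It stays where it is left; pushing the handle takes about 2 to 3 N near its end.
- clamp_pivot (a point): pivot of the clamp lever: in the mixer's frame x 60, y -172, z 150 mm; the pivot axis is along the mixer's x. The arm reaches 62 mm from it.
- clamp_handle (a point): point to push, on the outer side (away from the chamber) of the red handle (18 mm thick, its end 100 mm from the pivot): 80 mm from the pivot along the handle and 9 mm out from its middle line; moves with the handle.
- start (a joint): travel of the green start button: 0 = out, 0.006 m = fully in; a spring returns it. Fully in takes 5 N.
- start_top (a point): centre of the green button's top (26 mm in diameter, in a black collar 42 mm across): in the mixer's frame x -45, y -200, z 122 mm when out; pressed straight down.
- brass_weight: bystander: brass cylinder 24 mm in diameter, 45 mm tall. Origin: centre of the underside.
- alu_collar: bystander: aluminium ring 50 mm across, 26 mm tall. Origin: centre of the underside.
- vial: bystander: glass vial with red cap, 28 mm across, 72 mm tall. Origin: centre of the underside.
- tape_roll: bystander: amber tape roll lying flat, 80 mm across, 25 mm tall. Origin: centre of the underside.
- swab_tub: bystander: tub of cotton swabs, 68 mm across, 88 mm tall. Origin: centre of the underside.
- screwdriver: bystander: blue-handled screwdriver lying flat, 200 mm long, 26 mm thick. Origin: under its middle; x along it towards the blade.
Not all that is in view belongs to the job. What is shaped like the jar2 but purple is not meant.

How it is judged:
On the way, in this order (a step that is already met when the one before it is completed fails the run):
1. a jar is turned while it is down in the clips of a station (((((horizontal distance between jar1 and station1 below 0.008 m and z of jar1 in the frame of station1 between -0.004 and 0.018 m) or (horizontal distance between jar1 and station2 below 0.008 m and z of jar1 in the frame of station2 between -0.004 and 0.018 m) or (horizontal distance between jar1 and station3 below 0.008 m and z of jar1 in the frame of station3 between -0.004 and 0.018 m)) and angular speed of jar1 above 0.15 rad/s) or (((horizontal distance between jar2 and station1 below 0.008 m and z of jar2 in the frame of station1 between -0.004 and 0.018 m) or (horizontal distance between jar2 and station2 below 0.008 m and z of jar2 in the frame of station2 between -0.004 and 0.018 m) or (horizontal distance between jar2 and station3 below 0.008 m and z of jar2 in the frame of station3 between -0.004 and 0.018 m)) and angular speed of jar2 above 0.15 rad/s) or (((horizontal distance between jar3 and station1 below 0.008 m and z of jar3 in the frame of station1 between -0.004 and 0.018 m) or (horizontal distance between jar3 and station2 below 0.008 m and z of jar3 in the frame of station2 between -0.004 and 0.018 m) or (horizontal distance between jar3 and station3 below 0.008 m and z of jar3 in the frame of station3 between -0.004 and 0.018 m)) and angular speed of jar3 above 0.15 rad/s))), for 0.1 s.
2. every jar is fully home in a station, one to a station (((horizontal distance between jar1 and station1 below 0.004 m and z of jar1 in the frame of station1 between -0.004 and 0.002 m and angle between jar1's own z axis and vertical below 0.06 rad) or (horizontal distance between jar1 and station2 below 0.004 m and z of jar1 in the frame of station2 between -0.004 and 0.002 m and angle between jar1's own z axis and vertical below 0.06 rad) or (horizontal distance between jar1 and station3 below 0.004 m and z of jar1 in the frame of station3 between -0.004 and 0.002 m and angle between jar1's own z axis and vertical below 0.06 rad)) and ((horizontal distance between jar2 and station1 below 0.004 m and z of jar2 in the frame of station1 between -0.004 and 0.002 m and angle between jar2's own z axis and vertical below 0.06 rad) or (horizontal distance between jar2 and station2 below 0.004 m and z of jar2 in the frame of station2 between -0.004 and 0.002 m and angle between jar2's own z axis and vertical below 0.06 rad) or (horizontal distance between jar2 and station3 below 0.004 m and z of jar2 in the frame of station3 between -0.004 and 0.002 m and angle between jar2's own z axis and vertical below 0.06 rad)) and ((horizontal distance between jar3 and station1 below 0.004 m and z of jar3 in the frame of station1 between -0.004 and 0.002 m and angle between jar3's own z axis and vertical below 0.06 rad) or (horizontal distance between jar3 and station2 below 0.004 m and z of jar3 in the frame of station2 between -0.004 and 0.002 m and angle between jar3's own z axis and vertical below 0.06 rad) or (horizontal distance between jar3 and station3 below 0.004 m and z of jar3 in the frame of station3 between -0.004 and 0.002 m and angle between jar3's own z axis and vertical below 0.06 rad))), for 0.3 s.
3. the lid is shut (value of joint lid below 0.06 rad), for 0.2 s.
4. the clamp is thrown over, its arm down on the lid (value of joint clamp below 0.1 rad), for 0.2 s.
5. the start button is pressed in (value of joint start above 0.004 m), for 0.05 s.
At the end, for the whole second after the job is handed in: Each jar present is in a station of its own, underside within 2 mm of the deck, within 4 mm of its centre and 0.06 rad of upright, at rest; lid shut within 0.06 rad; clamp closed within 0.10 rad; the start button was then pressed at least 4 of its 6 mm and let go (all of step 2 and value of joint lid below 0.06 rad and value of joint clamp below 0.1 rad and value of joint start below 0.002 m and linear speed of each of jar1, jar2, jar3 below 0.02 m/s); the robot touches nothing.
It fails at once if the start button is pressed while the lid is open (value of joint start above 0.003 m and value of joint lid above 0.1 rad).
It fails at once if another thing on the bench is pushed more than 50 mm or knocked over (distance of any of brass_weight, alu_collar, vial, tape_roll, swab_tub, screwdriver from where it was at the start of the episode above 0.05 m or angle between any of brass_weight, alu_collar, vial, tape_roll, swab_tub, screwdriver's own z axis and vertical above 0.6 rad).
Of jar1, jar2, jar3 only 2 to 3 are there at a start; the rules pass over those that are not, and their reading is None.
At some moment in a run one of jar1, jar2, jar3 may be knocked a few centimetres aside while the robot is not near it.
It also fails if it takes over 210 s, if anything falls off the work surface, if the arm or the gripper's body presses on something with over 40 N, if the wrist force passes 120 N, or if a joint passes its speed limit or range.

## Working session

There is one attempt and no reset: what is moved stays moved. The work goes in short steps, Python scripts to look and compute and a shell command to move; the robot and the scene stay as the last step left them, time stands still between calls to the robot, and variables do not carry over. Pictures are saved under pics/ and viewed, at most 15 in all, crops included, and the job is handed in when it is done.

```bash
ls; mkdir -p pics
python3 - <<'E'
from workcell import telemetry, vision
import cv2,numpy as np
o=telemetry.get_obs()
for k,v in o.items(): print(k,np.round(v,4))
for n in ["scene","top"]:
    c=vision.camera(n); cv2.imwrite(f"pics/{n}0.png",c["img"][:,:,::-1]); print(n,c["fov_y"],c["cx"],c["cy"],c["D"],np.round(c["pose"],4).tolist())
E
```

```text
pics
clock 0.0
joint_pos [-1.11    0.2414  0.0037  1.3352  0.      1.5708]
joint_vel [ 0.0008  0.001   0.0013 -0.0008  0.0013  0.0004]
tau [-2.00000e-04 -3.72319e+01  2.52406e+01  1.69000e-02  1.00000e-04
 -0.00000e+00]
eef_pos [ 0.222  -0.4473  0.2304]
tool_rot [ 9.736e-01  2.284e-01 -2.000e-04 -1.000e-03]
ft_force [ 0.0277  0.4203 -0.7856]
ft_torque [0.0364 0.0243 0.0314]
grasp_force 0.0
grip_width 0.0856
scene 43.416873954901895 269.6758481665778 206.55345736845484 [0.0372257 0.        0.        0.        0.       ] [[0.7585, -0.5632, 0.3278, 0.9857], [0.6516, 0.6509, -0.3894, -0.6687], [0.006, 0.509, 0.8608, 1.461], [0.0, 0.0, 0.0, 1.0]]
top 54.5533130606018 285.2403340898854 203.83653632163995 [-0.06705105  0.          0.          0.          0.        ] [[-0.0153, 0.9847, -0.1737, 0.3068], [-0.9994, -0.0205, -0.0282, -0.0782], [-0.0313, 0.1732, 0.9844, 1.1352], [0.0, 0.0, 0.0, 1.0]]
```

View pics/scene0.png

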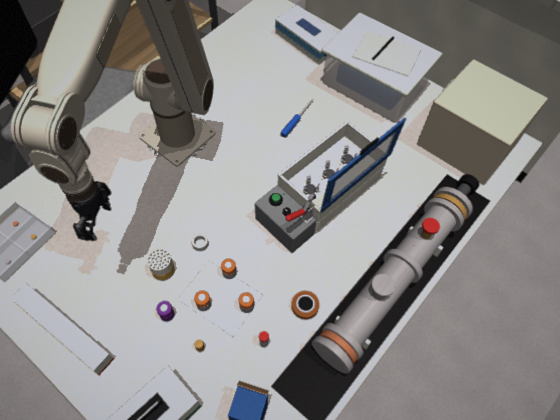

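View pics/top0.png

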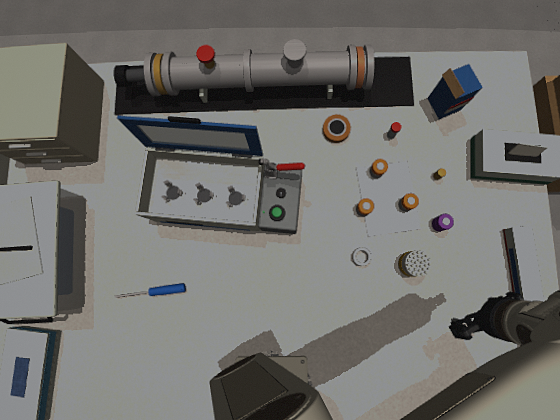

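Top view: orange caps at (379,168), (365,207), (410,201). Possible confusions: the purple look-alike (443,222), the amber tape roll (337,128), the brass weight (441,174) and the red vial (395,128). I choose the three orange caps with white discs inside the marked square. The mixer is at about (205,190), with the green button at (278,213).

```bash
cat > h.py <<'E'
from workcell import telemetry, vision
import cv2,numpy as np
from scipy.spatial.transform import Rotation as R
def cam(n,save=None):
    c=vision.camera(n)
    if save: cv2.imwrite(save,c["img"][:,:,::-1])
    f=210/np.tan(np.radians(c["fov_y"])/2)
    c["K"]=np.array([[f,0,c["cx"]],[0,f,c["cy"]],[0,0,1]]); c["pose"]=np.array(c["pose"]); c["D"]=np.array(c["D"],float)
    return c
def ray(c,uv):
    p=cv2.undistortPoints(np.array(uv,float).reshape(-1,1,2),c["K"],c["D"]).reshape(-1,2)
    d=np.c_[p[:,0],-p[:,1],-np.ones(len(p))]@c["pose"][:3,:3].T
    return c["pose"][:3,3],d
def plane(c,uv,z):
    o,d=ray(c,uv); return o+d*((z-o[2])/d[:,2])[:,None]
def proj(c,P):
    q=(np.atleast_2d(P)-c["pose"][:3,3])@c["pose"][:3,:3]
    q=q*[1,-1,-1]
    return cv2.projectPoints(q,np.zeros(3),np.zeros(3),c["K"],c["D"])[0].reshape(-1,2)
def tri(c1,u1,c2,u2):
    o1,d1=ray(c1,u1);o2,d2=ray(c2,u2);out=[]
    for a,b in zip(d1,d2):
        s=np.linalg.lstsq(np.c_[a,-b],o2-o1,rcond=None)[0]
        p,q=o1+a*s[0],o2+b*s[1]; out.append(np.r_[(p+q)/2,np.linalg.norm(p-q)])
    return np.array(out)
def blobs(c,lo,hi,amin=20):
    hsv=cv2.cvtColor(c["img"],cv2.COLOR_RGB2HSV)
    m=cv2.inRange(hsv,np.array(lo),np.array(hi))
    cn,_=cv2.findContours(m,cv2.RETR_EXTERNAL,cv2.CHAIN_APPROX_NONE)
    r=[]
    for k in cn:
        h=cv2.convexHull(k);M=cv2.moments(h)
        if M["m00"]>=amin: r.append((M["m10"]/M["m00"],M["m01"]/M["m00"],M["m00"]))
    return np.array(r)
def state():
    o=telemetry.get_obs(); Rm=R.from_quat(o["tool_rot"]).as_matrix()
    return o,np.array(o["eef_pos"]),Rm
E
python3 - <<'E'
from h import *
T=cam("top");S=cam("scene")
for n,c in(("top",T),("scene",S)):
    b=blobs(c,(5,140,120),(20,255,255),30);print(n,"orange",np.round(np.c_[b,plane(c,b[:,:2],.05)],3).tolist())
    b=blobs(c,(45,120,60),(80,255,255),20);print("green",np.round(np.c_[b,plane(c,b[:,:2],.122)],3).tolist())
    b=blobs(c,(0,150,100),(4,255,255),20);print("red",np.round(b,1).tolist())
t=T["img"][100:250,120:470,::-1]; 
cv2.imwrite("pics/topc.png",cv2.resize(t,None,fx=2.28,fy=2.28,interpolation=cv2.INTER_CUBIC))
s=S["img"][110:330,140:400,::-1]
cv2.imwrite("pics/scc.png",cv2.resize(s,None,fx=2.7,fy=2.7,interpolation=cv2.INTER_CUBIC))
E
```

```text
top orange [[365.862, 205.542, 153.0, 0.489, -0.264, 0.05], [410.462, 200.328, 148.5, 0.501, -0.386, 0.05], [379.97, 165.742, 146.5, 0.599, -0.309, 0.05], [336.441, 126.861, 496.5, 0.714, -0.194, 0.05], [156.628, 64.705, 99.5, 0.924, 0.327, 0.05], [360.141, 59.141, 132.5, 0.92, -0.271, 0.05]]
green [[276.401, 211.647, 69.0, 0.466, -0.027, 0.122]]
red [[290.1, 165.9, 133.0], [395.9, 126.2, 54.0], [204.7, 52.6, 203.5]]
scene orange [[198.473, 344.048, 34.5, 0.583, -0.48, 0.05], [340.788, 343.858, 260.0, 0.872, -0.23, 0.05], [245.647, 299.581, 143.5, 0.595, -0.305, 0.05], [305.09, 303.688, 509.0, 0.729, -0.205, 0.05], [201.605, 297.588, 144.0, 0.497, -0.381, 0.05], [227.963, 265.108, 126.0, 0.486, -0.26, 0.05], [453.7, 202.866, 203.0, 0.873, 0.355, 0.05]]
green [[275.714, 197.212, 45.5, 0.468, -0.027, 0.122]]
red [[263.4, 336.3, 61.0], [430.6, 225.0, 183.5], [294.5, 214.4, 94.0]]
```

View pics/topc.png

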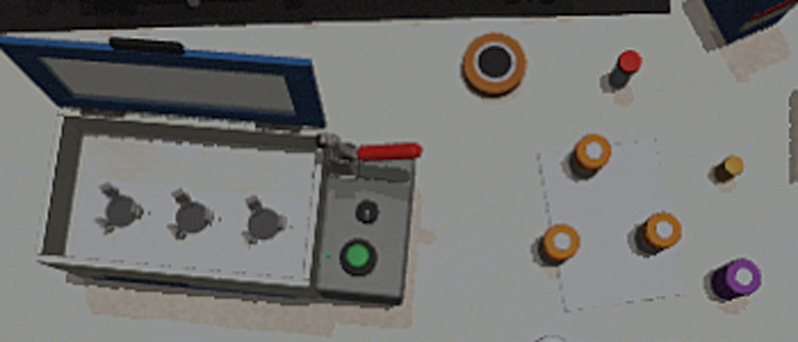

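View pics/scc.png

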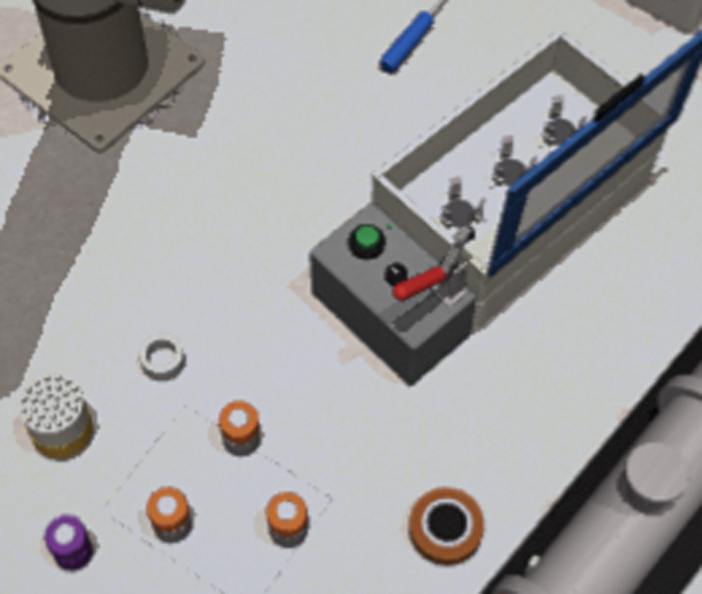

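Crops: the three orange-capped jars (topc (592,155), (561,244), (660,233)) have steel bodies; the purple one (737,279) is the look-alike. Station hubs are at topc (122,210), (191,216) and (264,223), and the clamp handle leans out over the console.

Run:
```python
from h import *
T=cam("top");S=cam("scene")
u=np.array([[122,210],[191,216],[264,223]])/2.28+[120,100]
P=plane(T,u,.08);print("stations top",np.round(P,4).tolist())
s=np.array([[560,133],[510,172],[460,214]])/2.7+[140,110]
Q=plane(S,s,.08);print("stations scene",np.round(Q,4).tolist())
g=(plane(T,[[276.4,211.6]],.12)+plane(S,[[275.7,197.2]],.12))/2
# mixer fit with stations + button
src=np.array([[-.012,.085],[-.012,0],[-.012,-.085],[-.045,-.2]])
dst=np.r_[(P[:,:2]+Q[:,:2])/2,g[:,:2]]
a=src-src.mean(0);b=dst-dst.mean(0)
th=np.arctan2((a[:,0]*b[:,1]-a[:,1]*b[:,0]).sum(),(a*b).sum())
Rm=np.array([[np.cos(th),-np.sin(th)],[np.sin(th),np.cos(th)]]);t=dst.mean(0)-Rm@src.mean(0)
print("mixer",t,th,"res",np.round(dst-(src@Rm.T+t),4).tolist())
o,p,Rt=state()
W=cam("wrist");print("wrist in tool",np.round(Rt.T@(W["pose"][:3,3]-p),3),np.round(Rt.T@W["pose"][:3,:3],3).tolist(),W["fov_y"])
# move to a look point above the jars
tgt=np.array([.53,-.32,.30]);print("delta tool",np.round(Rt.T@(tgt-p)/.3,3), np.round(Rt,3).tolist())
```

```text
stations top [[0.5312, 0.2513, 0.08], [0.5221, 0.1689, 0.08], [0.5119, 0.0829, 0.08]]
stations scene [[0.5337, 0.2533, 0.08], [0.5227, 0.1699, 0.08], [0.5147, 0.086, 0.08]]
mixer [0.53463046 0.16737619] -0.11446185906297503 res [[0.0, -0.0009], [-0.0003, 0.0007], [0.0003, 0.0001], [-0.0001, 0.0001]]
wrist in tool [ 0.072  0.    -0.143] [[0.0, 0.959, 0.284], [1.0, -0.0, 0.0], [0.0, 0.284, -0.959]] 70.30355596042284
delta tool [ 1.108  0.075 -0.23 ] [[0.896, 0.445, -0.0], [0.445, -0.896, 0.001], [0.0, -0.001, -1.0]]
```

```bash
python3 -m inch '[[[0,0,0.0183],[0,0,0],-1],[[0,0,0.0183],[0,0,0],-1],[[0,0,0.0183],[0,0,0],-1],[[0,0,0.0183],[0,0,0],-1],[[0,0,0.0183],[0,0,0],-1]]'
cat >> h.py <<'E'
def go(t,yaw=None):
    o,p,Rt=state(); y=np.arctan2(Rt[1,0],Rt[0,0]); d=Rt.T@(np.array(t)-p)/.3
    print("p",np.round(p,4),"yaw",round(y,4),"shift",np.round(d,4),"maxrows",round(np.linalg.norm(d)/.139,1),"tilt",np.round(Rt[:2,2],4),
      "turnz" if yaw is not None else "", None if yaw is None else round(-(yaw-y)/(2*np.pi),4),"F",np.round(o["ft_force"],1),"w",round(o["grip_width"],4),"q6",round(o["joint_pos"][5],2),"t",o["clock"])
E
python3 -c "
from h import *
go([.488,-.262,.2])"
```

```text
clock: 0.77
eef_pos: [0.2223, -0.4478, 0.2313]
tool_rot: [0.998, -0.06, -0.0, -0.0]
ft_force: [0.7, 0.1, -0.0]
grip_width: 0.0854
grasp_force: 0.0
p [ 0.2223 -0.4478  0.2313] yaw -0.1198 shift [ 0.8052 -0.7208  0.1043] maxrows 7.8 tilt [-0.  0.]  None F [ 0.7  0.1 -0. ] w 0.0854 q6 2.15 t 0.7667
```

```bash
python3 -m inch '[[[0,0,0],[0.1,-0.09,0],-1],[[0,0,0],[0.1,-0.09,0],-1],[[0,0,0],[0.1,-0.09,0],-1],[[0,0,0],[0.1,-0.09,0],-1],[[0,0,0],[0.1,-0.09,0],-1],[[0,0,0],[0.1,-0.09,0],-1],[[0,0,0],[0.1,-0.09,0],-1],[[0,0,0],[0.1,-0.09,0],-1],[[0,0,0],[0,0,0],-1],[[0,0,0],[0,0,0],-1]]'
python3 - <<'E'
from h import *
T=cam("top");S=cam("scene");W=cam("wrist","pics/w1.png")
for n,c in(("top",T),("scene",S),("wrist",W)):
    b=blobs(c,(5,140,90),(20,255,255),30);P=plane(c,b[:,:2],.05);print(n,np.round(np.c_[b,P[:,:2]],3).tolist())
go([.488,-.262,.1])
E
```

```text
clock: 1.6
eef_pos: [0.4869, -0.2589, 0.2307]
tool_rot: [0.998, -0.055, -0.0, -0.0]
ft_force: [-0.4, -0.6, -0.4]
grip_width: 0.0854
grasp_force: 0.0
top [[375.761, 163.083, 30.0, 0.607, -0.298], [336.31, 127.255, 521.5, 0.713, -0.193], [157.435, 68.339, 183.5, 0.912, 0.324], [359.94, 62.157, 185.5, 0.911, -0.27]]
scene [[198.63, 344.37, 40.5, 0.584, -0.481], [340.208, 344.52, 329.5, 0.872, -0.233], [245.87, 300.234, 163.0, 0.597, -0.306], [305.043, 304.054, 528.0, 0.73, -0.206], [201.783, 298.33, 163.0, 0.499, -0.383], [162.557, 276.294, 33.5, 0.367, -0.408], [228.247, 266.014, 146.5, 0.488, -0.262], [452.602, 203.107, 258.0, 0.871, 0.352]]
wrist [[282.225, 186.09, 1138.0, 0.489, -0.262], [392.384, 163.978, 1160.5, 0.5, -0.385], [476.821, 78.367, 256.0, 0.58, -0.475], [313.48, 75.575, 1419.5, 0.598, -0.307], [192.804, 2.088, 127.5, 0.679, -0.197]]
p [ 0.4846 -0.2611  0.2312] yaw -0.1151 shift [0.0121 0.0017 0.4374] maxrows 3.1 tilt [-0.0007  0.    ]  None F [ 0.6 -0.4  0.1] w 0.0854 q6 2.76 t 1.75
```

View pics/w1.png

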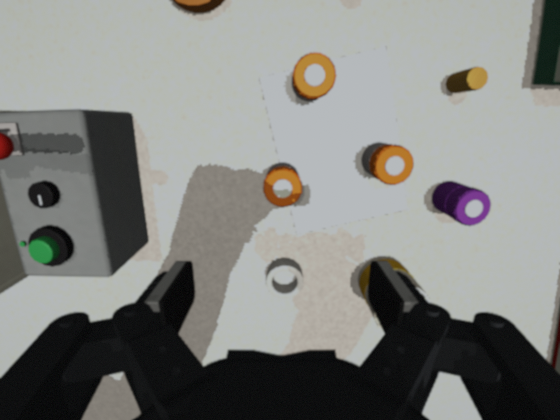

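Wrist view: jars at (282,186), (392,164) and (313,75). All three cameras agree to about 1 mm: A (.489,-.262), B (.4995,-.384), C (.598,-.307). I'll squeeze jar A along two perpendicular directions so it centres in the gripper.

```bash
python3 -m inch '[[[0,0,0],[0.015,0.002,0.127],-1],[[0,0,0],[0,0,0.13],-1],[[0,0,0],[0,0,0.13],-1],[[0,0,0],[0,0,0.13],-1],[[0,0,0],[0,0,0.13],-1],[[0,0,0],[0,0,0],1],[[0,0,0],[0,0,0],1],[[0,0,0],[0,0,0],1],[[0,0,0],[0,0,0],1],[[0,0,0],[0,0,0],1]]'
python3 -m inch '[[[0,0,0],[0,0,0],1],[[0,0,0],[0,0,0],1],[[0,0,0],[0,0,0],1]]'
python3 -c "
from h import *
go([.489,-.262,.037],1.456)"
```

```text
clock: 2.58
eef_pos: [0.4921, -0.2634, 0.0408]
tool_rot: [0.998, -0.057, 0.003, 0.002]
ft_force: [-0.4, -0.2, 4.2]
grip_width: 0.0401
grasp_force: 60.8
clock: 2.83
eef_pos: [0.4921, -0.2633, 0.0407]
tool_rot: [0.998, -0.057, 0.003, 0.002]
ft_force: [-0.6, 0.4, 7.7]
grip_width: 0.0398
grasp_force: 61.3
p [ 0.4921 -0.2633  0.0407] yaw -0.1142 shift [-0.0108 -0.0033  0.0123] maxrows 0.1 tilt [ 0.0057 -0.0042] turnz -0.2499 F [-0.6  0.4  7.7] w 0.0398 q6 2.76 t 2.8333
```

```bash
python3 -m inch '[[[0,0,0],[0,0,0],-1],[[0,0,0],[0,0,0],-1],[[0,0,0],[0,0,0],-1],[[0,0,0],[-0.008,0,0],-1],[[0,0,-0.0192],[0,0,0],-1],[[0,0,-0.0192],[0,0,0],-1],[[0,0,-0.0192],[0,0,0],-1],[[0,0,-0.0192],[0,0,0],-1],[[0,0,-0.0192],[0,0,0],-1],[[0,0,-0.0192],[0,0,0],-1]]'
python3 -m inch '[[[0,0,-0.0192],[0,0,0],-1],[[0,0,-0.0192],[0,0,0],-1],[[0,0,-0.0192],[0,0,0],-1],[[0,0,-0.0192],[0,0,0],-1],[[0,0,-0.0192],[0,0,0],-1],[[0,0,-0.0192],[0,0,0],-1],[[0,0,-0.0192],[0,0,0],-1],[[0,0,0],[0,0,0],-1]]'
python3 -c "
from h import *
go([.489,-.262,.037],1.456)"
python3 -m inch '[[[0,0,0],[0,0,0],1],[[0,0,0],[0,0,0],1],[[0,0,0],[0,0,0],1],[[0,0,0],[0,0,0],1],[[0,0,0],[0,0,0],1],[[0,0,0],[0,0,0],1],[[0,0,0],[0,0,0],1]]'
python3 -c "
from h import *
go([.489,-.262,.037],1.456)"
```

```text
clock: 3.67
eef_pos: [0.487, -0.2612, 0.0369]
tool_rot: [0.953, 0.303, -0.0, -0.0]
ft_force: [0.5, -0.5, -0.5]
grip_width: 0.0857
grasp_force: 0.0
clock: 4.33
eef_pos: [0.487, -0.2612, 0.0369]
tool_rot: [0.746, 0.665, -0.0, -0.0]
ft_force: [-0.1, 0.4, 0.4]
grip_width: 0.0855
grasp_force: 0.0
p [ 0.487  -0.2612  0.0369] yaw 1.4561 shift [-0.0018  0.0069 -0.0003] maxrows 0.1 tilt [-0.0007  0.0004] turnz 0.0 F [-0.1  0.4  0.4] w 0.0855 q6 1.19 t 4.3333
clock: 4.92
eef_pos: [0.4878, -0.2615, 0.0377]
tool_rot: [0.747, 0.665, 0.0, 0.0]
ft_force: [0.1, 0.1, 2.9]
grip_width: 0.0403
grasp_force: 60.1
p [ 0.4878 -0.2615  0.0377] yaw 1.454 shift [-0.0011  0.004   0.0022] maxrows 0.0 tilt [ 0.0011 -0.0004] turnz -0.0003 F [0.1 0.1 2.9] w 0.0403 q6 1.2 t 4.9167
```

```bash
python3 -m inch '[[[0,0,0],[0,0,-0.06],1],[[0,0,0],[0,0,-0.12],1],[[0,0,0],[0,0,-0.12],1],[[0,0,0],[0,0,-0.12],1],[[0,0,0],[0,0,-0.12],1],[[0,0,0],[0,0,-0.12],1],[[0,0,0],[0,0,-0.12],1],[[0,0,0],[0,0,-0.06],1],[[0,0,0],[0,0,0],1],[[0,0,0],[0,0,0],1]]'
python3 - <<'E'
from h import *
go([.5324,.2532,.287],1.456)
o,p,Rt=state()
W=cam("wrist","pics/w2.png");T=cam("top");S=cam("scene")
for n,c in(("top",T),("scene",S),("wrist",W)):
    b=blobs(c,(5,140,70),(20,255,255),15);P=plane(c,b[:,:2],p[2]+.012);print(n,np.round(np.c_[b,P[:,:2]],3)[np.linalg.norm(P[:,:2]-p[:2],axis=1)<.06].tolist())
E
```

```text
clock: 5.75
eef_pos: [0.4874, -0.2615, 0.289]
tool_rot: [0.747, 0.665, 0.0, 0.0]
ft_force: [0.2, -0.5, -3.6]
grip_width: 0.0401
grasp_force: 61.4
p [ 0.4874 -0.2615  0.289 ] yaw 1.454 shift [ 1.7215 -0.0511  0.006 ] maxrows 12.4 tilt [ 0.0004 -0.0004] turnz -0.0003 F [ 0.2 -0.5 -3.6] w 0.0401 q6 1.2 t 5.75
top [[376.388, 164.971, 69.5, 0.533, -0.248]]
scene [[218.069, 226.429, 87.5, 0.484, -0.272]]
wrist [[281.109, 277.753, 6547.5, 0.487, -0.262], [367.076, 203.177, 792.0, 0.531, -0.229]]
```

View pics/w2.png

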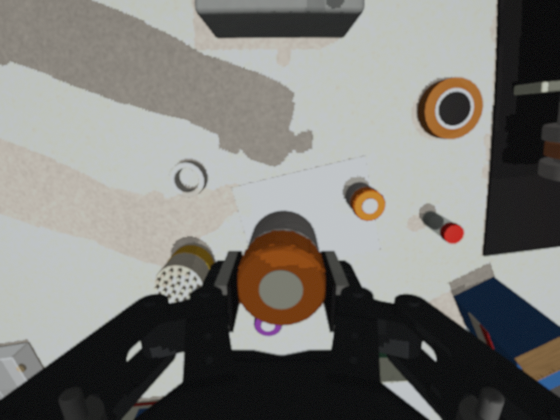

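Wrist view: the jar is held upright, white cap disc at (281,290). I'll check its offset along the pads.

```bash
cat >> h.py <<'E'
def inhand(c=None,h=.0225):
    """offset in tool frame of the white disc on the held jar's cap (h above TCP)"""
    c=c or cam("wrist"); o,p,Rt=state()
    hsv=cv2.cvtColor(c["img"],cv2.COLOR_RGB2HSV); m=((hsv[:,:,1]<90)&(hsv[:,:,2]>70)).astype(np.uint8)
    m[:245]=0;m[345:]=0;m[:,:235]=0;m[:,327:]=0
    n,l,s,ce=cv2.connectedComponentsWithStats(m)
    s=[(s[i,4],i) for i in range(1,n) if np.hypot(ce[i][0]-281,ce[i][1]-290)<25]
    i=max(s)[1]; P=plane(c,[ce[i]],p[2]+h)[0]
    print("disc",np.round(ce[i],1),max(s)[0],"tool offset mm",np.round(Rt.T@(P-p)*1e3,2))
E
python3 -c "
from h import *
inhand()"
python3 -m inch '[[[0,0,0],[0.06,0,0],1],[[0,0,0],[0.12,0,0],1],[[0,0,0],[0.135,0,0],1],[[0,0,0],[0.135,0,0],1],[[0,0,0],[0.135,-0.01,0],1],[[0,0,0],[0.135,-0.01,0],1],[[0,0,0],[0.135,-0.01,0],1],[[0,0,0],[0.135,-0.01,0],1],[[0,0,0],[0.135,-0.01,0],1],[[0,0,0],[0.135,0,0],1]]'
python3 -m inch '[[[0,0,0],[0.135,0,0],1],[[0,0,0],[0.135,0,0],1],[[0,0,0],[0.12,0,0],1],[[0,0,0],[0.07,0,0],1],[[0,0,0],[0,0,0],1],[[0,0,0],[0,0,0],1]]'
python3 -c "
from h import *
go([.5324,.2532,.287],1.456);inhand()
c=cam('wrist','pics/w3.png')"
```

```text
disc [280.5 289.2] 1357 tool offset mm [ -0.79  -0.47 -22.5 ]
clock: 6.78
eef_pos: [0.515, 0.1175, 0.2876]
tool_rot: [0.747, 0.665, -0.002, -0.001]
ft_force: [0.0, -0.4, -3.1]
grip_width: 0.0401
grasp_force: 61.3
clock: 7.28
eef_pos: [0.5316, 0.2539, 0.2866]
tool_rot: [0.746, 0.666, -0.002, -0.0]
ft_force: [-1.1, -0.4, -2.5]
grip_width: 0.0402
grasp_force: 61.3
p [0.5316 0.2539 0.2866] yaw 1.4569 shift [-0.0019  0.0029 -0.0012] maxrows 0.0 tilt [-0.0039 -0.0023] turnz 0.0001 F [-1.1 -0.4 -2.5] w 0.0402 q6 2.13 t 7.2833
disc [280.5 289.2] 1365 tool offset mm [  0.54  -0.67 -22.5 ]
```

View pics/w3.png

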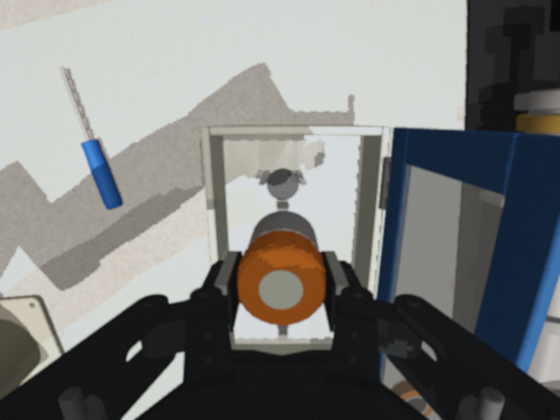

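Run:
```python
from h import *
go([.5324,.2532,.287],1.456)
c=cam("wrist")
print(proj(c,[[.5324,.2532,.08],[.5227,.1688,.08]]).round(1).tolist())
g=cv2.cvtColor(c["img"],cv2.COLOR_RGB2GRAY)
cv2.imwrite("pics/w3c.png",cv2.resize(c["img"][150:220,230:340,::-1],None,fx=7,fy=7,interpolation=cv2.INTER_CUBIC))
m=np.zeros_like(g);m[172:198,268:302]=(g[172:198,268:302]<135)
ys,xs=np.nonzero(m);print(xs.mean(),ys.mean(),len(xs),xs.min(),xs.max(),ys.min(),ys.max())
print(plane(c,[[xs.mean(),ys.mean()],[285,184]],.08).round(4).tolist())
```

```text
p [0.532  0.2521 0.2878] yaw 1.4539 shift [0.0039 0.001  0.0026] maxrows 0.0 tilt [-0.0026 -0.0017] turnz -0.0003 F [ 0.7 -1.2 -1.9] w 0.0401 q6 2.13 t 7.3833
[[281.7, 183.8], [281.9, 249.3]]
282.9546703296703 183.08104395604394 728 268 301 172 197
[[0.534, 0.2539, 0.08], [0.5362, 0.2525, 0.08]]
```

View pics/w3c.png

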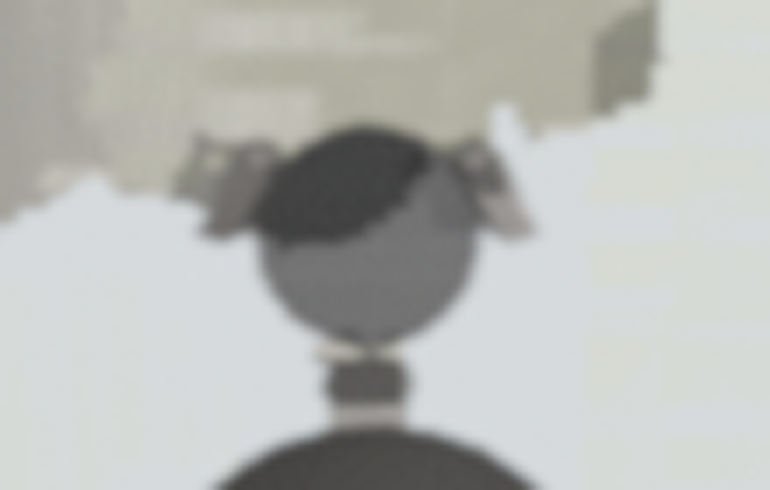

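The hub is at wrist pixel (282,183), within 1 px of the predicted (281.7,183.8). Descending to the start of grip.

```bash
python3 -m inch '[[[0,0,0],[0.004,0.001,0.04],1],[[0,0,0],[0,0,0.1],1],[[0,0,0],[0,0,0.1],1],[[0,0,0],[0,0,0.1],1],[[0,0,0],[0,0,0.08],1],[[0,0,0],[0,0,0.04],1],[[0,0,0],[0,0,0.02],1],[[0,0,0],[0,0,0],1],[[0,0,0],[0,0,0],1]]'
python3 -c "
from h import *
go([.5325,.2535,.1177],1.456)"
```

```text
clock: 8.18
eef_pos: [0.5333, 0.2532, 0.1459]
tool_rot: [0.748, 0.664, 0.0, 0.0]
ft_force: [-0.7, 1.2, -1.8]
grip_width: 0.0401
grasp_force: 61.3
p [0.5333 0.2532 0.1459] yaw 1.4529 shift [ 0.0007 -0.003   0.0939] maxrows 0.7 tilt [0.0008 0.0001] turnz -0.0005 F [-0.7  1.2 -1.8] w 0.0401 q6 2.13 t 8.1833
```

```bash
python3 -m inch '[[[0,0,-0.0195],[0,-0.002,0.0025],1],[[0,0,-0.0195],[0,0,0.0025],1],[[0,0,-0.0195],[0,0,0.0025],1],[[0,0,-0.0195],[0,0,0.0025],1],[[0,0,-0.0195],[0,0,0.0025],1],[[0,0,-0.0195],[0,0,0.0025],1],[[0,0,-0.0195],[0,0,0.0025],1],[[0,0,-0.0195],[0,0,0.0025],1],[[0,0,-0.0195],[0,0,0.0025],1],[[0,0,-0.0195],[0,0,0.0025],1]]'
python3 -m inch '[[[0,0,0.0195],[0,0,0.0017],1],[[0,0,0.0195],[0,0,0.0017],1],[[0,0,0.0195],[0,0,0.0017],1],[[0,0,0.0195],[0,0,0.0017],1],[[0,0,0.0195],[0,0,0.0017],1],[[0,0,0.0195],[0,0,0.0017],1],[[0,0,0.0195],[0,0,0.0017],1],[[0,0,0.0195],[0,0,0.0017],1],[[0,0,0.0195],[0,0,0.0017],1],[[0,0,0.0195],[0,0,0.0017],1]]'
python3 -c "
from h import *
go([.5325,.2535,.1177],1.456)"
```

```text
clock: 9.02
eef_pos: [0.5323, 0.2528, 0.1387]
tool_rot: [0.227, 0.974, -0.001, 0.0]
ft_force: [-2.6, -2.0, -0.2]
grip_width: 0.0403
grasp_force: 61.5
clock: 9.85
eef_pos: [0.5321, 0.2543, 0.1344]
tool_rot: [0.749, 0.663, 0.001, -0.001]
ft_force: [-3.9, 0.8, 2.2]
grip_width: 0.0401
grasp_force: 61.7
p [0.5321 0.2543 0.1344] yaw 1.4486 shift [-0.0025  0.0018  0.0555] maxrows 0.4 tilt [0.0002 0.0018] turnz -0.0012 F [-3.9  0.8  2.2] w 0.0401 q6 2.14 t 9.85
```

```bash
python3 -m inch '[[[0,0,-0.0195],[0,0,0.0018],1],[[0,0,-0.0195],[0,0,0.0018],1],[[0,0,-0.0195],[0,0,0.0018],1],[[0,0,-0.0195],[0,0,0.0018],1],[[0,0,-0.0195],[0,0,0.0018],1],[[0,0,-0.0195],[0,0,0.0018],1],[[0,0,-0.0195],[0,0,0.0018],1],[[0,0,-0.0195],[0,0,0.0018],1],[[0,0,-0.0195],[0,0,0.0018],1],[[0,0,-0.0195],[0,0,0.0018],1]]'
python3 -m inch '[[[0,0,0.0195],[0,0,0.0018],1],[[0,0,0.0195],[0,0,0.0018],1],[[0,0,0.0195],[0,0,0.0018],1],[[0,0,0.0195],[0,0,0.0018],1],[[0,0,0.0195],[0,0,0.0018],1],[[0,0,0.0195],[0,0,0.0018],1],[[0,0,0.0195],[0,0,0.0018],1],[[0,0,0.0195],[0,0,0.0018],1],[[0,0,0.0195],[0,0,0.0018],1],[[0,0,0.0195],[0,0,0.0018],1]]'
python3 -c "
from h import *
go([.5325,.2535,.1177],1.456)"
```

```text
clock: 10.68
eef_pos: [0.5325, 0.2528, 0.1299]
tool_rot: [0.227, 0.974, -0.0, 0.001]
ft_force: [-4.3, -2.8, 7.2]
grip_width: 0.0402
grasp_force: 62.2
clock: 11.52
eef_pos: [0.5322, 0.2544, 0.1239]
tool_rot: [0.749, 0.663, 0.001, -0.0]
ft_force: [0.8, 2.9, -1.6]
grip_width: 0.0401
grasp_force: 61.4
p [0.5322 0.2544 0.1239] yaw 1.4491 shift [-0.0028  0.0014  0.0207] maxrows 0.2 tilt [0.0007 0.0019] turnz -0.0011 F [ 0.8  2.9 -1.6] w 0.0401 q6 2.14 t 11.5167
```

```bash
python3 -m inch '[[[0,0,-0.0195],[0,0,0.0018],1],[[0,0,-0.0195],[0,0,0.0018],1],[[0,0,-0.0195],[0,0,0.0018],1],[[0,0,-0.0195],[0,0,0.0018],1],[[0,0,-0.0195],[0,0,0.0018],1],[[0,0,-0.0195],[0,0,0.0018],1],[[0,0,-0.0195],[0,0,0.0018],1],[[0,0,-0.0195],[0,0,0.0018],1],[[0,0,-0.0195],[0,0,0.0018],1],[[0,0,-0.0195],[0,0,0.0018],1]]'
python3 -m inch '[[[0,0,0.0195],[0,0,0.0009],1],[[0,0,0.0195],[0,0,0.0009],1],[[0,0,0.0195],[0,0,0.0009],1],[[0,0,0.0195],[0,0,0.0009],1],[[0,0,0.0195],[0,0,0.0009],1],[[0,0,0.0195],[0,0,0.0009],1],[[0,0,0.0195],[0,0,0.0009],1],[[0,0,0.0195],[0,0,0.0009],1],[[0,0,0.0195],[0,0,0.0009],1],[[0,0,0.0195],[0,0,0.0009],1]]'
python3 -c "
from h import *
go([.5325,.2535,.1177],1.456)"
```

```text
clock: 12.35
eef_pos: [0.5321, 0.2535, 0.1181]
tool_rot: [0.227, 0.974, 0.0, 0.0]
ft_force: [-10.6, -4.9, 9.4]
grip_width: 0.0399
grasp_force: 62.5
clock: 13.18
eef_pos: [0.5323, 0.2542, 0.1175]
tool_rot: [0.749, 0.663, 0.001, -0.0]
ft_force: [-12.3, 0.5, 17.6]
grip_width: 0.0404
grasp_force: 63.3
p [0.5323 0.2542 0.1175] yaw 1.4491 shift [-0.0023  0.0011 -0.0008] maxrows 0.0 tilt [0.0015 0.0022] turnz -0.0011 F [-12.3   0.5  17.6] w 0.0404 q6 2.14 t 13.1833
```

```bash
python3 -m inch '[[[0,0,-0.0195],[0,0,0.001],1],[[0,0,-0.0195],[0,0,0.001],1],[[0,0,-0.0195],[0,0,0.001],1],[[0,0,-0.0195],[0,0,0.001],1],[[0,0,-0.0195],[0,0,0.001],1],[[0,0,-0.0195],[0,0,0.001],1],[[0,0,-0.0195],[0,0,0],1],[[0,0,-0.0195],[0,0,0],1]]'
python3 -m inch '[[[0,0,0.0195],[0,0,0],1],[[0,0,0.0195],[0,0,0],1],[[0,0,0.0195],[0,0,0],1],[[0,0,0.0195],[0,0,0],1],[[0,0,0.0195],[0,0,0],1],[[0,0,0.0195],[0,0,0],1],[[0,0,0.0195],[0,0,0],1],[[0,0,0.0195],[0,0,0],1],[[0,0,0],[0,0,0],1]]'
python3 -c "
from h import *
go([.5325,.2535,.1177],1.456)"
```

```text
clock: 13.85
eef_pos: [0.5323, 0.2531, 0.1174]
tool_rot: [0.344, 0.939, 0.001, 0.001]
ft_force: [-9.9, 1.5, 19.9]
grip_width: 0.0403
grasp_force: 63.4
clock: 14.6
eef_pos: [0.5324, 0.2546, 0.1175]
tool_rot: [0.748, 0.663, 0.002, -0.0]
ft_force: [-9.1, -1.1, 18.8]
grip_width: 0.0399
grasp_force: 63.2
p [0.5324 0.2546 0.1175] yaw 1.4502 shift [-0.0036  0.0007 -0.0008] maxrows 0.0 tilt [0.0029 0.0035] turnz -0.0009 F [-9.1 -1.1 18.8] w 0.0399 q6 2.14 t 14.6
```

Jar 1 is home: z stopped at .1175 with about 19 N upward. Releasing and returning to the jars.

```bash
python3 -m inch '[[[0,0,0],[0,0,0],-1],[[0,0,0],[0,0,0],-1],[[0,0,0],[0,0,0],-1],[[0,0,0],[0,0,0],-1],[[0,0,0],[0,0,-0.06],-1],[[0,0,0],[0,0,-0.12],-1],[[0,0,0],[0,0,-0.13],-1],[[0,0,0],[0,0,-0.13],-1],[[0,0,0],[0,0,-0.13],-1],[[0,0,0],[-0.07,0,0],-1]]'
python3 -m inch '[[[0,0,0],[-0.13,0,0],-1],[[0,0,0],[-0.135,0,0],-1],[[0,0,0],[-0.135,0,0],-1],[[0,0,0],[-0.135,0,0],-1],[[0,0,0],[-0.135,0,0],-1],[[0,0,0],[-0.135,0,0],-1],[[0,0,0],[-0.135,0,0],-1],[[0,0,0],[-0.135,0,0],-1],[[0,0,0],[-0.135,0,0],-1],[[0,0,0],[-0.135,0,0],-1]]'
python3 -m inch '[[[0,0,0],[-0.135,0,0],-1],[[0,0,0],[-0.135,0,0],-1],[[0,0,0],[-0.135,0,0],-1],[[0,0,0],[-0.135,0,0],-1],[[0,0,0],[-0.135,0,0],-1],[[0,0,0],[-0.1,0,0],-1],[[0,0,0],[0,0,0],-1],[[0,0,0],[0,0,0],-1]]'
python3 - <<'E'
from h import *
T=cam("top");S=cam("scene");W=cam("wrist")
for n,c in(("top",T),("scene",S),("wrist",W)):
    b=blobs(c,(5,140,90),(20,255,255),30);P=plane(c,b[:,:2],.05);print(n,np.round(np.c_[b,P[:,:2]],3).tolist())
    if n!="wrist":
        P=plane(c,b[:,:2],.13);k=(P[:,1]>.05)&(P[:,0]<.65);print("in mixer",P[k].round(4).tolist())
go([.4995,-.384,.037],-.115);go([.598,-.307,.037],-.115)
E
```

```text
clock: 15.43
eef_pos: [0.534, 0.237, 0.2921]
tool_rot: [0.746, 0.666, 0.008, 0.002]
ft_force: [1.5, -0.1, 2.1]
grip_width: 0.0854
grasp_force: 0.0
clock: 16.27
eef_pos: [0.4824, -0.1697, 0.2828]
tool_rot: [0.747, 0.665, -0.0, 0.0]
ft_force: [1.2, -0.4, 0.5]
grip_width: 0.0857
grasp_force: 0.0
clock: 16.93
eef_pos: [0.455, -0.4003, 0.2816]
tool_rot: [0.748, 0.663, -0.0, -0.001]
ft_force: [-0.8, -0.1, -0.6]
grip_width: 0.0852
grasp_force: 0.0
top [[410.558, 200.46, 150.0, 0.5, -0.386], [165.85, 188.359, 180.5, 0.549, 0.283], [379.869, 166.071, 157.0, 0.598, -0.308], [336.307, 127.353, 522.5, 0.713, -0.193], [157.713, 69.169, 203.0, 0.909, 0.323], [359.953, 62.338, 187.5, 0.91, -0.27]]
in mixer [[0.5308, 0.256, 0.13]]
scene [[349.837, 351.962, 108.5, 0.904, -0.232], [198.561, 344.43, 39.5, 0.584, -0.481], [332.057, 336.232, 111.5, 0.842, -0.229], [245.899, 300.37, 166.5, 0.597, -0.306], [305.043, 304.054, 528.0, 0.73, -0.206], [201.746, 298.222, 167.5, 0.499, -0.382], [162.057, 275.198, 67.5, 0.364, -0.407], [452.287, 203.089, 269.0, 0.87, 0.351], [349.174, 149.027, 125.5, 0.503, 0.311]]
in mixer [[0.5308, 0.2553, 0.13]]
wrist [[315.21, 165.842, 811.5, 0.501, -0.383], [392.158, 91.882, 997.5, 0.6, -0.306], [480.552, 10.299, 1053.5, 0.706, -0.226]]
p [ 0.4561 -0.3975  0.2828] yaw 1.4552 shift [0.0608 0.1389 0.8194] maxrows 6.0 tilt [-0.0004  0.0006] turnz 0.2499 F [0.8 0.2 0.3] w 0.0854 q6 0.97 t 17.0833
p [ 0.4561 -0.3975  0.2828] yaw 1.4552 shift [0.3537 0.4354 0.8194] maxrows 7.1 tilt [-0.0004  0.0006] turnz 0.2499 F [0.8 0.2 0.3] w 0.0854 q6 0.97 t 17.0833
```

```bash
python3 -m inch '[[[0,0,0],[0.04,0.07,0.06],-1],[[0,0,0],[0.021,0.069,0.1],-1],[[0,0,0],[0,0,0.12],-1],[[0,0,0],[0,0,0.13],-1],[[0,0,0],[0,0,0.13],-1],[[0,0,0],[0,0,0.13],-1],[[0,0,0],[0,0,0.1],-1],[[0,0,0],[0,0,0.05],-1],[[0,0,0],[0,0,0],-1],[[0,0,0],[0,0,0],-1]]'
python3 -c "
from h import *
go([.4997,-.384,.037],1.456)"
python3 -m inch '[[[0,0,0],[0,0,0],1],[[0,0,0],[0,0,0],1],[[0,0,0],[0,0,0],1],[[0,0,0],[0,0,0],1],[[0,0,0],[0,0,0],1],[[0,0,0],[0,0,0],1],[[0,0,0],[0,0,0],1]]'
python3 -c "
from h import *
go([.4997,-.384,.037],1.456);inhand()"
```

```text
clock: 17.92
eef_pos: [0.4996, -0.3834, 0.0367]
tool_rot: [0.746, 0.665, -0.0, -0.001]
ft_force: [-0.0, -0.5, 0.7]
grip_width: 0.0853
grasp_force: 0.0
p [ 0.4996 -0.3834  0.0367] yaw 1.4563 shift [-0.0019  0.0005 -0.0009] maxrows 0.0 tilt [-0.0013  0.0011] turnz 0.0001 F [-0.  -0.5  0.7] w 0.0853 q6 1.03 t 17.9167
clock: 18.5
eef_pos: [0.5005, -0.3859, 0.0392]
tool_rot: [0.747, 0.665, 0.0, 0.002]
ft_force: [-0.8, 0.6, 4.9]
grip_width: 0.0401
grasp_force: 60.3
p [ 0.5005 -0.3859  0.0392] yaw 1.454 shift [ 0.0061 -0.0033  0.0073] maxrows 0.1 tilt [ 0.003  -0.0019] turnz -0.0003 F [-0.8  0.6  4.9] w 0.0401 q6 1.03 t 18.5
disc [281.2 280.3] 1355 tool offset mm [  3.73  -0.08 -22.51]
```

```bash
python3 -m inch '[[[0,0,0],[0,0,0],-1],[[0,0,0],[0,0,0],-1],[[0,0,0],[0,0,0],-1],[[0,0,0],[0.009,0,0],-1],[[0,0,0],[0,0,0],-1]]'
python3 -c "
from h import *
go([.4997,-.384,.037],1.456);c=cam('wrist');b=blobs(c,(5,140,90),(20,255,255),300);print(b.round(1).tolist());inhand(c)"
python3 -m inch '[[[0,0,0],[0,0,0],1],[[0,0,0],[0,0,0],1],[[0,0,0],[0,0,0],1],[[0,0,0],[0,0,0],1],[[0,0,0],[0,0,0],1],[[0,0,0],[0,0,0],1],[[0,0,0],[0,0,0],1]]'
python3 -c "
from h import *
go([.4997,-.384,.037],1.456);inhand()"
```

```text
clock: 18.97
eef_pos: [0.4997, -0.3819, 0.0366]
tool_rot: [0.747, 0.665, 0.0, -0.0]
ft_force: [0.1, 0.2, -0.3]
grip_width: 0.0853
grasp_force: 0.0
p [ 0.4997 -0.3819  0.0366] yaw 1.4544 shift [-0.0068  0.001  -0.0012] maxrows 0.1 tilt [-0.0005  0.0007] turnz -0.0003 F [ 0.1  0.2 -0.3] w 0.0853 q6 1.03 t 18.9667
[[434.6, 395.4, 301.5], [283.5, 280.9, 6214.0], [504.2, 86.2, 8997.5]]
disc [282.6 290.6] 1363 tool offset mm [ -1.51   0.51 -22.5 ]
clock: 19.6
eef_pos: [0.5001, -0.3827, 0.0372]
tool_rot: [0.747, 0.665, 0.0, 0.0]
ft_force: [1.1, -0.6, 2.3]
grip_width: 0.0405
grasp_force: 60.8
p [ 0.5001 -0.3827  0.0372] yaw 1.4542 shift [-0.0044 -0.0008  0.0008] maxrows 0.0 tilt [ 0.0007 -0.0005] turnz -0.0003 F [ 1.1 -0.6  2.3] w 0.0405 q6 1.03 t 19.6
disc [280.8 289. ] 1368 tool offset mm [ -0.81  -0.24 -22.5 ]
```

```bash
python3 -m inch '[[[0,0,0],[0,0,-0.06],1],[[0,0,0],[0,0,-0.12],1],[[0,0,0],[0,0,-0.12],1],[[0,0,0],[0,0,-0.12],1],[[0,0,0],[0,0,-0.12],1],[[0,0,0],[0,0,-0.12],1],[[0,0,0],[0,0,-0.12],1],[[0,0,0],[0,0,-0.06],1],[[0,0,0],[0,0,0],1],[[0,0,0],[0,0,0],1]]'
python3 -c "
from h import *
go([.5226,.1692,.287],1.456);inhand()"
```

```text
clock: 20.48
eef_pos: [0.4999, -0.3827, 0.2887]
tool_rot: [0.747, 0.665, 0.0, 0.0]
ft_force: [0.7, -0.0, -3.1]
grip_width: 0.04
grasp_force: 61.3
p [ 0.4999 -0.3827  0.2887] yaw 1.4541 shift [ 1.8358 -0.1391  0.0049] maxrows 13.2 tilt [ 0.0006 -0.0005] turnz -0.0003 F [ 0.7 -0.  -3.1] w 0.04 q6 1.03 t 20.4833
disc [280.9 289. ] 1366 tool offset mm [ -2.46   0.43 -22.51]
```

```bash
python3 -m inch '[[[0,0,0],[0.06,0,0],1],[[0,0,0],[0.12,-0.01,0],1],[[0,0,0],[0.135,-0.01,0],1],[[0,0,0],[0.135,-0.01,0],1],[[0,0,0],[0.135,-0.01,0],1],[[0,0,0],[0.135,-0.01,0],1],[[0,0,0],[0.135,-0.01,0],1],[[0,0,0],[0.135,-0.01,0],1],[[0,0,0],[0.135,-0.01,0],1],[[0,0,0],[0.135,-0.01,0],1]]'
python3 -m inch '[[[0,0,0],[0.135,-0.01,0],1],[[0,0,0],[0.135,-0.01,0],1],[[0,0,0],[0.135,-0.01,0],1],[[0,0,0],[0.115,-0.01,0],1],[[0,0,0],[0.06,-0.009,0],1],[[0,0,0],[0,0,0],1],[[0,0,0],[0,0,0],1],[[0,0,0],[0,0,0],1]]'
python3 -c "
from h import *
go([.5226,.1692,.14],1.456);inhand()"
```

```text
clock: 21.37
eef_pos: [0.5149, -0.002, 0.2855]
tool_rot: [0.747, 0.665, -0.002, -0.002]
ft_force: [0.2, 0.9, -1.7]
grip_width: 0.0402
grasp_force: 61.3
clock: 22.03
eef_pos: [0.5215, 0.1699, 0.2865]
tool_rot: [0.747, 0.665, -0.002, -0.001]
ft_force: [-0.9, -0.3, -3.5]
grip_width: 0.0401
grasp_force: 61.2
p [0.5215 0.1699 0.2865] yaw 1.4542 shift [-0.0006  0.0059  0.4883] maxrows 3.5 tilt [-0.0044 -0.002 ] turnz -0.0003 F [-0.9 -0.3 -3.5] w 0.0401 q6 2.0 t 22.0333
disc [280.9 289.1] 1371 tool offset mm [ -0.08  -0.58 -22.5 ]
```

```bash
python3 -m inch '[[[0,0,0],[0,0.002,0.04],1],[[0,0,0],[0,0,0.1],1],[[0,0,0],[0,0,0.1],1],[[0,0,0],[0,0,0.1],1],[[0,0,0],[0,0,0.08],1],[[0,0,0],[0,0,0.04],1],[[0,0,0],[0,0,0.02],1],[[0,0,0],[0,0,0],1],[[0,0,0],[0,0,0],1],[[0,0,0],[0,0,0],1]]'
python3 -c "
from h import *
go([.5226,.1692,.1177],1.456)"
```

```text
clock: 22.92
eef_pos: [0.5238, 0.1698, 0.1456]
tool_rot: [0.748, 0.664, 0.0, 0.0]
ft_force: [0.0, 0.3, -2.6]
grip_width: 0.0398
grasp_force: 61.4
p [0.5238 0.1698 0.1456] yaw 1.4529 shift [-0.0024 -0.0037  0.0929] maxrows 0.7 tilt [ 0.0012 -0.0001] turnz -0.0005 F [ 0.   0.3 -2.6] w 0.0398 q6 2.0 t 22.9167
```

```bash
python3 -m inch '[[[0,0,-0.0195],[-0.002,-0.003,0.0025],1],[[0,0,-0.0195],[0,0,0.0025],1],[[0,0,-0.0195],[0,0,0.0025],1],[[0,0,-0.0195],[0,0,0.0025],1],[[0,0,-0.0195],[0,0,0.0025],1],[[0,0,-0.0195],[0,0,0.0025],1],[[0,0,-0.0195],[0,0,0.0025],1],[[0,0,-0.0195],[0,0,0.0025],1],[[0,0,-0.0195],[0,0,0.0025],1],[[0,0,-0.0195],[0,0,0.0025],1]]'
python3 -m inch '[[[0,0,0.0195],[0,0,0.0017],1],[[0,0,0.0195],[0,0,0.0017],1],[[0,0,0.0195],[0,0,0.0017],1],[[0,0,0.0195],[0,0,0.0017],1],[[0,0,0.0195],[0,0,0.0017],1],[[0,0,0.0195],[0,0,0.0017],1],[[0,0,0.0195],[0,0,0.0017],1],[[0,0,0.0195],[0,0,0.0017],1],[[0,0,0.0195],[0,0,0.0017],1],[[0,0,0.0195],[0,0,0.0017],1]]'
python3 -m inch '[[[0,0,-0.0195],[0,0,0.0018],1],[[0,0,-0.0195],[0,0,0.0018],1],[[0,0,-0.0195],[0,0,0.0018],1],[[0,0,-0.0195],[0,0,0.0018],1],[[0,0,-0.0195],[0,0,0.0018],1],[[0,0,-0.0195],[0,0,0.0018],1],[[0,0,-0.0195],[0,0,0.0018],1],[[0,0,-0.0195],[0,0,0.0018],1],[[0,0,-0.0195],[0,0,0.0018],1],[[0,0,-0.0195],[0,0,0.0018],1]]'
python3 -c "
from h import *
go([.5226,.1692,.1177],1.456)"
```

```text
clock: 23.75
eef_pos: [0.5228, 0.1693, 0.1385]
tool_rot: [0.227, 0.974, -0.0, 0.001]
ft_force: [-1.2, -1.0, -0.1]
grip_width: 0.0401
grasp_force: 61.4
clock: 24.58
eef_pos: [0.523, 0.1699, 0.1341]
tool_rot: [0.749, 0.662, 0.001, 0.001]
ft_force: [-1.6, -0.8, 3.4]
grip_width: 0.0404
grasp_force: 61.8
clock: 25.42
eef_pos: [0.5231, 0.1692, 0.1295]
tool_rot: [0.227, 0.974, 0.0, 0.002]
ft_force: [-2.8, -1.8, 8.0]
grip_width: 0.0403
grasp_force: 62.2
p [0.5231 0.1692 0.1295] yaw 2.6833 shift [ 0.0017 -0.0008  0.0395] maxrows 0.3 tilt [ 0.0032 -0.0006] turnz 0.1953 F [-2.8 -1.8  8. ] w 0.0403 q6 0.77 t 25.4167
```

```bash
python3 -m inch '[[[0,0,0.0195],[0,0,0.0018],1],[[0,0,0.0195],[0,0,0.0018],1],[[0,0,0.0195],[0,0,0.0018],1],[[0,0,0.0195],[0,0,0.0018],1],[[0,0,0.0195],[0,0,0.0018],1],[[0,0,0.0195],[0,0,0.0018],1],[[0,0,0.0195],[0,0,0.0018],1],[[0,0,0.0195],[0,0,0.0018],1],[[0,0,0.0195],[0,0,0.0018],1],[[0,0,0.0195],[0,0,0.0018],1]]'
python3 -m inch '[[[0,0,-0.0195],[0,0,0.0018],1],[[0,0,-0.0195],[0,0,0.0018],1],[[0,0,-0.0195],[0,0,0.0018],1],[[0,0,-0.0195],[0,0,0.0018],1],[[0,0,-0.0195],[0,0,0.0018],1],[[0,0,-0.0195],[0,0,0.0018],1],[[0,0,-0.0195],[0,0,0.0018],1],[[0,0,-0.0195],[0,0,0.0018],1],[[0,0,-0.0195],[0,0,0.0018],1],[[0,0,-0.0195],[0,0,0.0018],1]]'
python3 -m inch '[[[0,0,0.0195],[0,0,0.0009],1],[[0,0,0.0195],[0,0,0.0009],1],[[0,0,0.0195],[0,0,0.0009],1],[[0,0,0.0195],[0,0,0.0009],1],[[0,0,0.0195],[0,0,0.0009],1],[[0,0,0.0195],[0,0,0.0009],1],[[0,0,0.0195],[0,0,0.0009],1],[[0,0,0.0195],[0,0,0.0009],1],[[0,0,0.0195],[0,0,0.0009],1],[[0,0,0.0195],[0,0,0.0009],1]]'
python3 -m inch '[[[0,0,-0.0195],[0,0,0.001],1],[[0,0,-0.0195],[0,0,0.001],1],[[0,0,-0.0195],[0,0,0.001],1],[[0,0,-0.0195],[0,0,0.001],1],[[0,0,-0.0195],[0,0,0.001],1],[[0,0,-0.0195],[0,0,0.001],1],[[0,0,-0.0195],[0,0,0],1],[[0,0,-0.0195],[0,0,0],1]]'
python3 -m inch '[[[0,0,0.0195],[0,0,0],1],[[0,0,0.0195],[0,0,0],1],[[0,0,0.0195],[0,0,0],1],[[0,0,0.0195],[0,0,0],1],[[0,0,0.0195],[0,0,0],1],[[0,0,0.0195],[0,0,0],1],[[0,0,0.0195],[0,0,0],1],[[0,0,0.0195],[0,0,0],1],[[0,0,0],[0,0,0],1]]'
python3 -c "
from h import *
go([.5226,.1692,.1177],1.456)"
```

```text
clock: 26.25
eef_pos: [0.5229, 0.1701, 0.1236]
tool_rot: [0.749, 0.663, 0.001, 0.001]
ft_force: [-1.2, 2.3, 1.4]
grip_width: 0.0399
grasp_force: 62.1
clock: 27.08
eef_pos: [0.5226, 0.1693, 0.1177]
tool_rot: [0.227, 0.974, -0.0, 0.001]
ft_force: [0.5, -0.6, -0.9]
grip_width: 0.04
grasp_force: 62.7
clock: 27.92
eef_pos: [0.5234, 0.1696, 0.1171]
tool_rot: [0.749, 0.663, 0.002, 0.001]
ft_force: [-6.1, -1.3, 14.2]
grip_width: 0.0404
grasp_force: 64.1
clock: 28.58
eef_pos: [0.5231, 0.1696, 0.117]
tool_rot: [0.344, 0.939, 0.001, 0.002]
ft_force: [-7.7, -4.1, 23.9]
grip_width: 0.0397
grasp_force: 65.1
clock: 29.33
eef_pos: [0.5237, 0.17, 0.1171]
tool_rot: [0.749, 0.663, 0.003, 0.001]
ft_force: [-7.8, 0.8, 21.2]
grip_width: 0.0401
grasp_force: 65.0
p [0.5237 0.17   0.1171] yaw 1.4493 shift [-0.003  -0.0032 -0.002 ] maxrows 0.0 tilt [0.0058 0.0016] turnz -0.0011 F [-7.8  0.8 21.2] w 0.0401 q6 2.01 t 29.3333
```

```bash
python3 -m inch '[[[0,0,0],[0,0,0],-1],[[0,0,0],[0,0,0],-1],[[0,0,0],[0,0,0],-1],[[0,0,0],[0,0,0],-1],[[0,0,0],[0,0,-0.06],-1],[[0,0,0],[0,0,-0.12],-1],[[0,0,0],[0,0,-0.13],-1],[[0,0,0],[0,0,-0.13],-1],[[0,0,0],[0,0,-0.13],-1],[[0,0,0],[-0.07,0,0],-1]]'
python3 -m inch '[[[0,0,0],[-0.13,0.025,0],-1],[[0,0,0],[-0.13,0.025,0],-1],[[0,0,0],[-0.13,0.025,0],-1],[[0,0,0],[-0.13,0.025,0],-1],[[0,0,0],[-0.13,0.025,0],-1],[[0,0,0],[-0.13,0.025,0],-1],[[0,0,0],[-0.13,0.025,0],-1],[[0,0,0],[-0.13,0.025,0],-1],[[0,0,0],[-0.13,0.025,0],-1],[[0,0,0],[-0.13,0.025,0],-1]]'
python3 -m inch '[[[0,0,0],[-0.1,0.025,0],-1],[[0,0,0],[-0.07,0.025,0],-1],[[0,0,0],[0,0,0],-1],[[0,0,0],[0,0,0],-1]]'
python3 - <<'E'
from h import *
T=cam("top");S=cam("scene");W=cam("wrist")
for n,c in(("top",T),("scene",S),("wrist",W)):
    b=blobs(c,(5,140,90),(20,255,255),30);P=plane(c,b[:,:2],.05);print(n,np.round(np.c_[b,P[:,:2]],3)[(P[:,0]<.7)].tolist())
go([.598,-.307,.037],1.456)
E
```

```text
clock: 30.17
eef_pos: [0.5239, 0.1525, 0.2912]
tool_rot: [0.746, 0.666, 0.007, 0.003]
ft_force: [0.1, 0.0, 0.5]
grip_width: 0.0856
grasp_force: 0.0
clock: 31.0
eef_pos: [0.5487, -0.249, 0.2822]
tool_rot: [0.747, 0.665, -0.0, -0.0]
ft_force: [1.5, 0.2, 0.1]
grip_width: 0.0853
grasp_force: 0.0
clock: 31.33
eef_pos: [0.5576, -0.3006, 0.2811]
tool_rot: [0.748, 0.664, -0.0, -0.001]
ft_force: [-0.5, -0.4, -0.7]
grip_width: 0.0852
grasp_force: 0.0
top [[198.474, 190.679, 186.0, 0.54, 0.191], [165.85, 188.359, 180.5, 0.549, 0.283], [377.025, 152.338, 149.0, 0.637, -0.303]]
scene [[198.561, 344.43, 39.5, 0.584, -0.481], [257.508, 307.544, 161.5, 0.636, -0.301], [158.979, 276.118, 32.5, 0.359, -0.415], [330.774, 164.251, 125.5, 0.495, 0.222], [349.157, 148.993, 125.5, 0.503, 0.311]]
wrist [[307.875, 298.667, 52.0, 0.576, -0.473], [343.611, 176.436, 833.0, 0.637, -0.301]]
p [ 0.5579 -0.2982  0.2825] yaw 1.4553 shift [-0.0141  0.1366  0.8182] maxrows 6.0 tilt [-0.0005  0.0006] turnz -0.0001 F [-0.4 -0.   0.4] w 0.0851 q6 1.2 t 31.4833
```

Jar C has been knocked to (.637,-.301), and all three views agree. I'll check its neighbours before reaching.

Run:
```python
from h import *
T=cam("top");W=cam("wrist","pics/w4.png")
b=blobs(T,(0,150,100),(4,255,255),20);print("vial",plane(T,b[:,:2],.065).round(3).tolist())
b=blobs(W,(0,150,60),(4,255,255),80);print("vial w",b.round(1).tolist(),plane(W,b[:,:2],.065).round(3).tolist())
go([.637,-.3015,.037],1.456)
```

```text
vial [[0.6, -0.062, 0.065], [0.709, -0.353, 0.065], [0.948, 0.18, 0.065]]
vial w [[401.3, 214.2, 326.0]] [[0.706, -0.355, 0.065]]
p [ 0.558  -0.2979  0.283 ] yaw 1.456 shift [0.0183 0.2627 0.8199] maxrows 6.2 tilt [0.0002 0.    ] turnz 0.0 F [-0.5 -0.1  0.2] w 0.0851 q6 1.2 t 31.5833
```

View pics/w4.png

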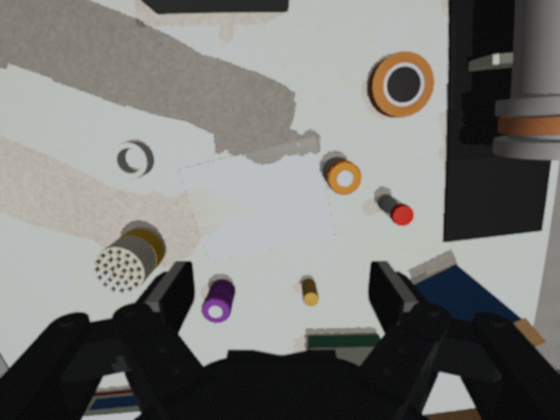

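Wrist view: jar C upright at (343,177), vial at (401,214) about 88 mm away. I'll yaw the fingers away from the vial before descending.

```bash
python3 -m inch '[[[0,0,-0.018],[0,0,0],-1],[[0,0,-0.018],[0,0,0],-1],[[0,0,-0.018],[0,0,0],-1],[[0,0,0],[0,0,0],-1]]'
python3 -c "
from h import *
go([.637,-.3015,.037],1.8)"
```

```text
clock: 31.92
eef_pos: [0.5581, -0.2981, 0.2831]
tool_rot: [0.623, 0.782, 0.0, 0.0]
ft_force: [-0.0, 0.1, -0.5]
grip_width: 0.0856
grasp_force: 0.0
p [ 0.5581 -0.2981  0.2831] yaw 1.797 shift [-0.0698  0.2535  0.8206] maxrows 6.2 tilt [ 0.0005 -0.0002] turnz -0.0005 F [-0.   0.1 -0.5] w 0.0856 q6 0.85 t 31.9167
```

```bash
python3 -m inch '[[[0,0,0],[-0.035,0.127,0],-1],[[0,0,0],[-0.035,0.126,0.04],-1],[[0,0,0],[0,0,0.1],-1],[[0,0,0],[0,0,0.13],-1],[[0,0,0],[0,0,0.13],-1],[[0,0,0],[0,0,0.13],-1],[[0,0,0],[0,0,0.13],-1],[[0,0,0],[0,0,0.1],-1],[[0,0,0],[0,0,0.06],-1],[[0,0,0],[0,0,0],-1]]'
python3 -m inch '[[[0,0,0],[0,0,0],-1]]'
python3 -c "
from h import *
go([.637,-.3015,.037],1.8);inhand()"
```

```text
clock: 32.75
eef_pos: [0.6328, -0.3002, 0.0304]
tool_rot: [0.625, 0.781, -0.001, -0.005]
ft_force: [-0.9, 0.1, -1.1]
grip_width: 0.0851
grasp_force: 0.0
clock: 32.83
eef_pos: [0.6358, -0.3019, 0.0357]
tool_rot: [0.625, 0.781, -0.0, -0.001]
ft_force: [-0.8, -0.7, 1.2]
grip_width: 0.0854
grasp_force: 0.0
p [ 0.6358 -0.3019  0.0357] yaw 1.7925 shift [ 0.0005  0.0041 -0.0044] maxrows 0.0 tilt [-0.0025  0.0012] turnz -0.0012 F [-0.8 -0.7  1.2] w 0.0854 q6 0.91 t 32.8333
disc [283.5 288.9] 1396 tool offset mm [  1.71  -0.32 -22.5 ]
```

```bash
python3 -m inch '[[[0,0,0],[0.002,0,0],1],[[0,0,0],[0,0,0],1],[[0,0,0],[0,0,0],1],[[0,0,0],[0,0,0],1],[[0,0,0],[0,0,0],1],[[0,0,0],[0,0,0],1],[[0,0,0],[0,0,0],1]]'
python3 -c "
from h import *
go([.637,-.3015,.037],1.8);inhand()"
```

```text
clock: 33.47
eef_pos: [0.6376, -0.3031, 0.0389]
tool_rot: [0.624, 0.781, 0.0, 0.002]
ft_force: [-0.7, 0.3, 5.8]
grip_width: 0.0402
grasp_force: 61.5
p [ 0.6376 -0.3031  0.0389] yaw 1.7932 shift [ 0.0056 -0.0007  0.0062] maxrows 0.1 tilt [ 0.0034 -0.0016] turnz -0.0011 F [-0.7  0.3  5.8] w 0.0402 q6 0.9 t 33.4667
disc [281. 283.] 1351 tool offset mm [  2.35  -0.21 -22.51]
```

```bash
python3 -m inch '[[[0,0,0],[0,0,0],-1],[[0,0,0],[0,0,0],-1],[[0,0,0],[0,0,0],-1],[[0,0,0],[0.0065,0,0],-1],[[0,0,0],[0,0,0],-1],[[0,0,0],[0,0,0],1],[[0,0,0],[0,0,0],1],[[0,0,0],[0,0,0],1],[[0,0,0],[0,0,0],1],[[0,0,0],[0,0,0],1]]'
python3 -m inch '[[[0,0,0],[0,0,0],1],[[0,0,0],[0,0,0],1]]'
python3 -c "
from h import *
go([.637,-.3015,.037],1.8);inhand()"
```

```text
clock: 34.35
eef_pos: [0.6363, -0.3006, 0.0369]
tool_rot: [0.624, 0.781, 0.0, 0.0]
ft_force: [1.0, -0.3, 1.1]
grip_width: 0.0401
grasp_force: 60.8
clock: 34.52
eef_pos: [0.6363, -0.3006, 0.037]
tool_rot: [0.624, 0.781, 0.0, 0.0]
ft_force: [0.6, -0.4, 0.6]
grip_width: 0.0402
grasp_force: 60.8
p [ 0.6363 -0.3006  0.037 ] yaw 1.7935 shift [-0.0033  0.0016 -0.0001] maxrows 0.0 tilt [ 0.0008 -0.0004] turnz -0.001 F [ 0.6 -0.4  0.6] w 0.0402 q6 0.91 t 34.5167
disc [280.7 290.8] 1367 tool offset mm [ -1.68  -0.36 -22.5 ]
```

```bash
python3 -m inch '[[[0,0,0],[0,0,-0.06],1],[[0,0,0],[0,0,-0.12],1],[[0,0,0],[0,0,-0.12],1],[[0,0,0],[0,0,-0.12],1],[[0,0,0],[0,0,-0.12],1],[[0,0,0],[0,0,-0.12],1],[[0,0,0],[0,0,-0.12],1],[[0,0,0],[0,0,-0.06],1],[[0,0,0],[0,0,0],1],[[0,0,0],[0,0,0],1]]'
python3 -c "
from h import *
go([.513,.085,.287],1.456);inhand()"
```

```text
clock: 35.4
eef_pos: [0.6363, -0.3008, 0.289]
tool_rot: [0.624, 0.781, 0.0, 0.001]
ft_force: [0.8, -0.4, -2.6]
grip_width: 0.0403
grasp_force: 61.0
p [ 0.6363 -0.3008  0.289 ] yaw 1.7934 shift [ 1.3449 -0.1171  0.0051] maxrows 9.7 tilt [ 0.0015 -0.0008] turnz 0.0537 F [ 0.8 -0.4 -2.6] w 0.0403 q6 0.91 t 35.4
disc [280.8 290.9] 1366 tool offset mm [ -3.51   0.21 -22.51]
```

```bash
python3 -m inch '[[[0,0,0],[0.06,-0.007,0],1],[[0,0,0],[0.12,-0.011,0],1],[[0,0,0],[0.135,-0.011,0],1],[[0,0,0],[0.135,-0.011,0],1],[[0,0,0],[0.135,-0.011,0],1],[[0,0,0],[0.135,-0.011,0],1],[[0,0,0],[0.135,-0.011,0],1],[[0,0,0],[0.135,-0.011,0],1],[[0,0,0],[0.135,-0.011,0],1],[[0,0,0],[0.135,-0.011,0],1]]'
python3 -m inch '[[[0,0,0],[0.085,-0.011,0],1],[[0,0,0.018],[0,0,0],1],[[0,0,0.018],[0,0,0],1],[[0,0,0.0175],[0,0,0],1],[[0,0,0],[0,0,0],1],[[0,0,0],[0,0,0],1]]'
python3 -c "
from h import *
go([.513,.085,.14],1.456);inhand()"
```

```text
clock: 36.28
eef_pos: [0.5187, 0.0625, 0.2854]
tool_rot: [0.624, 0.781, -0.002, -0.002]
ft_force: [2.0, 0.5, -1.1]
grip_width: 0.0402
grasp_force: 61.1
clock: 36.78
eef_pos: [0.5113, 0.0851, 0.2863]
tool_rot: [0.745, 0.667, -0.002, -0.001]
ft_force: [0.1, -1.1, -1.3]
grip_width: 0.0401
grasp_force: 61.1
p [0.5113 0.0851 0.2863] yaw 1.4603 shift [0.0008 0.0078 0.4875] maxrows 3.5 tilt [-0.0046 -0.0008] turnz 0.0007 F [ 0.1 -1.1 -1.3] w 0.0401 q6 1.85 t 36.7833
disc [280.8 291. ] 1369 tool offset mm [ -1.48  -0.57 -22.5 ]
```

```bash
python3 -m inch '[[[0,0,0],[0.003,0.001,0.04],1],[[0,0,0],[0,0,0.1],1],[[0,0,0],[0,0,0.1],1],[[0,0,0],[0,0,0.1],1],[[0,0,0],[0,0,0.08],1],[[0,0,0],[0,0,0.04],1],[[0,0,0],[0,0,0.02],1],[[0,0,0],[0,0,0],1],[[0,0,0],[0,0,0],1],[[0,0,0],[0,0,0],1]]'
python3 -c "
from h import *
go([.513,.085,.117],1.456)"
```

```text
clock: 37.67
eef_pos: [0.5132, 0.086, 0.145]
tool_rot: [0.746, 0.666, 0.0, 0.0]
ft_force: [-0.1, -0.0, -1.1]
grip_width: 0.0404
grasp_force: 61.2
p [0.5132 0.086  0.145 ] yaw 1.4577 shift [-0.0035 -0.0003  0.0934] maxrows 0.7 tilt [0.0003 0.0001] turnz 0.0003 F [-0.1 -0.  -1.1] w 0.0404 q6 1.85 t 37.6667
```

```bash
python3 -m inch '[[[0,0,-0.0195],[0,0,0.0025],1],[[0,0,-0.0195],[0,0,0.0025],1],[[0,0,-0.0195],[0,0,0.0025],1],[[0,0,-0.0195],[0,0,0.0025],1],[[0,0,-0.0195],[0,0,0.0025],1],[[0,0,-0.0195],[0,0,0.0025],1],[[0,0,-0.0195],[0,0,0.0025],1],[[0,0,-0.0195],[0,0,0.0025],1],[[0,0,-0.0195],[0,0,0.0025],1],[[0,0,-0.0195],[0,0,0.0025],1]]'
python3 -m inch '[[[0,0,0.0195],[0,0,0.0017],1],[[0,0,0.0195],[0,0,0.0017],1],[[0,0,0.0195],[0,0,0.0017],1],[[0,0,0.0195],[0,0,0.0017],1],[[0,0,0.0195],[0,0,0.0017],1],[[0,0,0.0195],[0,0,0.0017],1],[[0,0,0.0195],[0,0,0.0017],1],[[0,0,0.0195],[0,0,0.0017],1],[[0,0,0.0195],[0,0,0.0017],1],[[0,0,0.0195],[0,0,0.0017],1]]'
python3 -m inch '[[[0,0,-0.0195],[0,0,0.0018],1],[[0,0,-0.0195],[0,0,0.0018],1],[[0,0,-0.0195],[0,0,0.0018],1],[[0,0,-0.0195],[0,0,0.0018],1],[[0,0,-0.0195],[0,0,0.0018],1],[[0,0,-0.0195],[0,0,0.0018],1],[[0,0,-0.0195],[0,0,0.0018],1],[[0,0,-0.0195],[0,0,0.0018],1],[[0,0,-0.0195],[0,0,0.0018],1],[[0,0,-0.0195],[0,0,0.0018],1]]'
python3 -c "
from h import *
go([.513,.085,.117],1.456)"
```

```text
clock: 38.5
eef_pos: [0.5128, 0.0851, 0.1379]
tool_rot: [0.225, 0.974, -0.001, 0.0]
ft_force: [-1.4, -3.9, 0.4]
grip_width: 0.0401
grasp_force: 61.5
clock: 39.33
eef_pos: [0.5133, 0.0862, 0.1336]
tool_rot: [0.748, 0.664, 0.001, 0.0]
ft_force: [-1.8, -0.5, 3.9]
grip_width: 0.04
grasp_force: 61.8
clock: 40.17
eef_pos: [0.513, 0.0849, 0.1289]
tool_rot: [0.225, 0.974, -0.001, 0.001]
ft_force: [-3.8, -3.7, 8.9]
grip_width: 0.0401
grasp_force: 62.3
p [0.513  0.0849 0.1289] yaw 2.6871 shift [0.0003 0.0004 0.0397] maxrows 0.3 tilt [ 0.0014 -0.0022] turnz 0.1959 F [-3.8 -3.7  8.9] w 0.0401 q6 0.62 t 40.1667
```

```bash
python3 -m inch '[[[0,0,0.0195],[0,0,0.0018],1],[[0,0,0.0195],[0,0,0.0018],1],[[0,0,0.0195],[0,0,0.0018],1],[[0,0,0.0195],[0,0,0.0018],1],[[0,0,0.0195],[0,0,0.0018],1],[[0,0,0.0195],[0,0,0.0018],1],[[0,0,0.0195],[0,0,0.0018],1],[[0,0,0.0195],[0,0,0.0018],1],[[0,0,0.0195],[0,0,0.0018],1],[[0,0,0.0195],[0,0,0.0018],1]]'
python3 -m inch '[[[0,0,-0.0195],[0,0,0.0018],1],[[0,0,-0.0195],[0,0,0.0018],1],[[0,0,-0.0195],[0,0,0.0018],1],[[0,0,-0.0195],[0,0,0.0018],1],[[0,0,-0.0195],[0,0,0.0018],1],[[0,0,-0.0195],[0,0,0.0018],1],[[0,0,-0.0195],[0,0,0.0018],1],[[0,0,-0.0195],[0,0,0.0018],1],[[0,0,-0.0195],[0,0,0.0018],1],[[0,0,-0.0195],[0,0,0.0018],1]]'
python3 -m inch '[[[0,0,0.0195],[0,0,0.0009],1],[[0,0,0.0195],[0,0,0.0009],1],[[0,0,0.0195],[0,0,0.0009],1],[[0,0,0.0195],[0,0,0.0009],1],[[0,0,0.0195],[0,0,0.0009],1],[[0,0,0.0195],[0,0,0.0009],1],[[0,0,0.0195],[0,0,0.0009],1],[[0,0,0.0195],[0,0,0.0009],1],[[0,0,0.0195],[0,0,0.0009],1],[[0,0,0.0195],[0,0,0.0009],1]]'
python3 -m inch '[[[0,0,-0.0195],[0,0,0.001],1],[[0,0,-0.0195],[0,0,0.001],1],[[0,0,-0.0195],[0,0,0.001],1],[[0,0,-0.0195],[0,0,0.001],1],[[0,0,-0.0195],[0,0,0.001],1],[[0,0,-0.0195],[0,0,0.001],1],[[0,0,-0.0195],[0,0,0],1],[[0,0,-0.0195],[0,0,0],1]]'
python3 -m inch '[[[0,0,0.0195],[0,0,0],1],[[0,0,0.0195],[0,0,0],1],[[0,0,0.0195],[0,0,0],1],[[0,0,0.0195],[0,0,0],1],[[0,0,0.0195],[0,0,0],1],[[0,0,0.0195],[0,0,0],1],[[0,0,0.0195],[0,0,0],1],[[0,0,0.0195],[0,0,0],1],[[0,0,0],[0,0,0],1]]'
python3 -c "
from h import *
go([.513,.085,.117],1.456)"
```

```text
clock: 41.0
eef_pos: [0.5131, 0.0862, 0.1228]
tool_rot: [0.748, 0.664, 0.001, 0.0]
ft_force: [3.8, -3.2, -3.4]
grip_width: 0.0403
grasp_force: 61.3
clock: 41.83
eef_pos: [0.5126, 0.0847, 0.1171]
tool_rot: [0.225, 0.974, -0.001, 0.0]
ft_force: [-2.9, -5.1, 4.2]
grip_width: 0.04
grasp_force: 62.4
clock: 42.67
eef_pos: [0.5136, 0.0861, 0.1167]
tool_rot: [0.748, 0.664, 0.001, 0.001]
ft_force: [-7.9, -5.3, 21.3]
grip_width: 0.0403
grasp_force: 64.1
clock: 43.33
eef_pos: [0.5135, 0.0851, 0.1166]
tool_rot: [0.343, 0.939, -0.0, 0.002]
ft_force: [-12.1, 2.0, 29.3]
grip_width: 0.04
grasp_force: 64.8
clock: 44.08
eef_pos: [0.5138, 0.0862, 0.1166]
tool_rot: [0.747, 0.664, 0.002, 0.001]
ft_force: [-8.0, -3.0, 24.6]
grip_width: 0.0405
grasp_force: 64.2
p [0.5138 0.0862 0.1166] yaw 1.4535 shift [-0.0042 -0.0021 -0.0012] maxrows 0.0 tilt [0.0046 0.0007] turnz -0.0004 F [-8.  -3.  24.6] w 0.0405 q6 1.85 t 44.0833
```

Jar 3 is home (z .1166, 25 N). Now release, rise, check the jars and measure the lid and clamp.

```bash
python3 -m inch '[[[0,0,0],[0,0,0],-1],[[0,0,0],[0,0,0],-1],[[0,0,0],[0,0,0],-1],[[0,0,0],[0,0,0],-1],[[0,0,0],[0,0,-0.06],-1],[[0,0,0],[0,0,-0.12],-1],[[0,0,0],[0,0,-0.13],-1],[[0,0,0],[0,0,-0.13],-1],[[0,0,0],[0,0,-0.13],-1],[[0,0,0],[-0.07,-0.07,-0.1],-1]]'
python3 -m inch '[[[0,0,0],[-0.13,-0.05,0],1],[[0,0,0],[-0.13,-0.05,0],1],[[0,0,0],[-0.13,-0.05,0],1],[[0,0,0],[-0.13,-0.05,0],1],[[0,0,0],[-0.1,-0.05,0],1],[[0,0,0],[0,0,0],1]]'
python3 - <<'E'
from h import *
go([.5,-.1,.3],1.456)
T=cam("top","pics/top2.png");S=cam("scene","pics/sc2.png")
for n,c in(("top",T),("scene",S)):
    b=blobs(c,(5,140,90),(20,255,255),30);P=plane(c,b[:,:2],.13);k=(P[:,1]>.05)&(P[:,0]<.65);print(n,np.round(np.c_[b,P[:,:2]],4)[k].tolist())
a=T["img"][90:250,110:330,::-1];b=S["img"][110:250,240:420,::-1]
cv2.imwrite("pics/lid.png",np.hstack([cv2.resize(a,(400,291),interpolation=cv2.INTER_CUBIC),cv2.resize(b,(374,291),interpolation=cv2.INTER_CUBIC)]))
E
```

```text
clock: 44.92
eef_pos: [0.4931, 0.0697, 0.314]
tool_rot: [0.745, 0.667, 0.002, 0.001]
ft_force: [0.4, -0.3, 1.3]
grip_width: 0.0855
grasp_force: 0.0
clock: 45.42
eef_pos: [0.3918, -0.1119, 0.312]
tool_rot: [0.748, 0.663, -0.001, 0.0]
ft_force: [1.0, 0.4, 0.9]
grip_width: 0.0124
grasp_force: 0.0
p [ 0.3918 -0.1119  0.312 ] yaw 1.4505 shift [0.0827 0.3535 0.0395] maxrows 2.6 tilt [-0.0015 -0.0019] turnz -0.0009 F [1.  0.4 0.9] w 0.0124 q6 1.41 t 45.4167
top [[231.9147, 193.6954, 191.5, 0.513, 0.0852], [198.474, 190.6792, 186.0, 0.5228, 0.1711], [165.8463, 188.3389, 180.0, 0.5309, 0.2561]]
scene [[310.9896, 180.179, 128.5, 0.513, 0.0854], [330.7976, 164.2487, 126.0, 0.5226, 0.1713], [349.174, 149.0266, 125.5, 0.5308, 0.2553]]
```

View pics/lid.png

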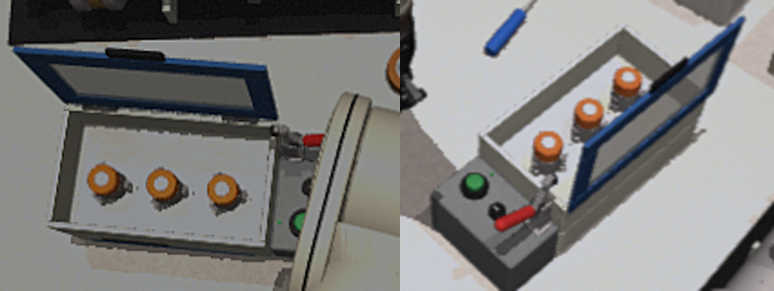

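The lid panels show all three caps seated in the stations, the lid open with its tab at top px (184,120) and scene px (369.5,146), and the clamp handle leaning out.

```bash
cat >> h.py <<'E'
th=-.110; M0=np.array([.5346,.1682]); RM=np.array([[np.cos(th),-np.sin(th)],[np.sin(th),np.cos(th)]])
def mw(m): m=np.array(m,float)/1e3; return np.r_[RM@m[:2]+M0,m[2]]
def wm(w): return np.r_[RM.T@(np.array(w)[:2]-M0),w[2]]*1e3
E
python3 - <<'E'
from h import *
T=cam("top");S=cam("scene")
t=tri(T,[[184.3,120.3]],S,[[369.5,146.1]])[0];print(t.round(4),wm(t[:3]).round(1))
m=wm(t[:3]);print("lid angle",np.pi-np.arctan2(m[2]-149,m[0]-88), np.hypot(m[2]-149,m[0]-88))
for a in (1.6,1.7,1.8):
    P=mw([88-184*np.cos(a)+5*np.sin(a),0,149+184*np.sin(a)+5*np.cos(a)]);print(a,P.round(3),proj(T,P).round(1),proj(S,P).round(1),np.hypot(*P[:2]))
h=blobs(T,(0,150,100),(4,255,255),20);hs=blobs(S,(0,150,100),(4,255,255),20);print(h.round(1).tolist(),hs.round(1).tolist())
E
```

```text
[0.6339 0.1574 0.3304 0.0039] [9.990e+01 1.000e-01 3.304e+02]
lid angle 1.6361928379633093 181.7592393365412
1.6 [0.632 0.157 0.333] [[183.2 120. ]] [[368.5 145.6]] 0.6516705780687109
1.7 [0.651 0.155 0.331] [[184.6 112.3]] [[373.6 150.1]] 0.6688616890467377
1.8 [0.668 0.153 0.327] [[186.3 105.1]] [[378.5 155. ]] 0.6858394569151055
[[280.4, 166.0, 26.0], [395.9, 126.2, 54.0], [204.8, 52.5, 199.0]] [[263.4, 336.3, 61.0], [430.6, 225.0, 183.5], [294.5, 214.4, 94.0]]
```

Lid angle is about 1.62, with the tab 182 mm from the hinge, as expected. I'll hook behind it from above with closed fingers.

```bash
python3 -m inch '[[[0,0,0],[0,0,-0.1],1],[[0,0,0],[0,0,-0.13],1],[[0,0,0],[0,0,-0.06],1],[[0,0,0],[0,0,0],1],[[0,0,0],[0,0,0],1]]'
python3 -c "
from h import *
p=mw([134,0,390]);print(p,np.hypot(*p[:2]));go(p,1.461)"
```

```text
clock: 46.03
eef_pos: [0.3962, -0.107, 0.3996]
tool_rot: [0.745, 0.667, 0.001, 0.001]
ft_force: [0.0, -1.1, 0.0]
grip_width: -0.0004
grasp_force: 0.0
[0.66779012 0.15348971 0.39      ] 0.6852026932941174
p [ 0.3962 -0.107   0.3996] yaw 1.4602 shift [0.9629 0.8039 0.0337] maxrows 9.0 tilt [ 0.0022 -0.0004] turnz -0.0001 F [ 0.  -1.1  0. ] w -0.0004 q6 1.42 t 46.0333
```

```bash
python3 -m inch '[[[0,0,0],[0.1,0.08,0],1],[[0,0,0],[0.1,0.08,0],1],[[0,0,0],[0.1,0.08,0],1],[[0,0,0],[0.1,0.08,0],1],[[0,0,0],[0.1,0.08,0],1],[[0,0,0],[0.1,0.08,0],1],[[0,0,0],[0.1,0.08,0],1],[[0,0,0],[0.1,0.08,0],1],[[0,0,0],[0.1,0.08,0],1],[[0,0,0],[0.063,0.084,0],1]]'
python3 -m inch '[[[0,0,0],[0,0,0],1],[[0,0,0],[0,0,0],1],[[0,0,0],[0,0,0],1]]'
python3 -c "
from h import *
o,p,R_=state();print(wm(p).round(1));go(mw([134,0,302]),1.461);W=cam('wrist','pics/w5.png')"
```

```text
clock: 46.87
eef_pos: [0.6601, 0.1522, 0.3931]
tool_rot: [0.745, 0.668, 0.001, 0.0]
ft_force: [1.6, -0.6, 0.7]
grip_width: -0.0002
grasp_force: 0.0
clock: 47.12
eef_pos: [0.6598, 0.1487, 0.3935]
tool_rot: [0.746, 0.666, 0.001, 0.001]
ft_force: [0.0, 0.7, 0.1]
grip_width: 0.0001
grasp_force: 0.0
[126.6  -5.7 393.5]
p [0.6598 0.1487 0.3935] yaw 1.4589 shift [0.0188 0.0242 0.3051] maxrows 2.2 tilt [0.0019 0.0003] turnz -0.0003 F [0.  0.7 0.1] w 0.0001 q6 1.9 t 47.1167
```

View pics/w5.png

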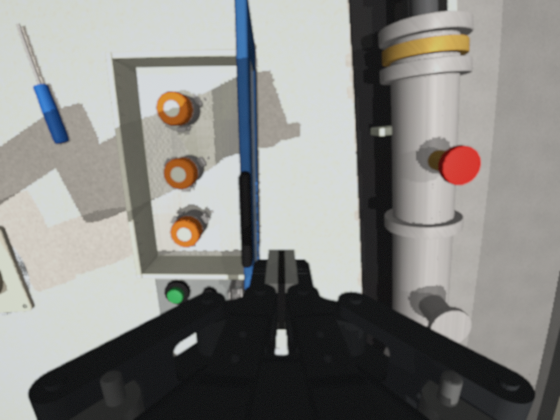

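Wrist view: the fingers at (282,275) are behind the lid's top edge and tab (246,218), with a clear gap. Computing the arc.

```bash
python3 -m inch '[[[0,0,0],[0.01,0.01,0.05],1],[[0,0,0],[0.009,0.01,0.09],1],[[0,0,0],[0,0,0.09],1],[[0,0,0],[0,0,0.04],1],[[0,0,0],[0,0,0],1]]'
python3 - <<'E'
from h import *
o,p,_=state();m=wm(p);print(m.round(1),o["ft_force"])
q=np.array([m[0],m[2]])
for a in np.r_[1.6:-.01:-.1]:
    t=np.array([88-165*np.cos(a)+8*np.sin(a)+15,149+165*np.sin(a)+8*np.cos(a)])
    d=t-q;print(round(a,1),t.round(1),"y",round(d[0]/300,3),"z",round(-d[1]/300,3));q=t
E
```

```text
clock: 47.58
eef_pos: [0.6648, 0.1516, 0.3146]
tool_rot: [0.746, 0.666, 0.002, 0.001]
ft_force: [0.6, -0.5, -1.2]
grip_width: 0.0002
grasp_force: 0.0
[131.2  -2.2 314.6] [ 0.64398512 -0.49461615 -1.2317711 ]
1.6 [115.8 313.7] y -0.051 z 0.003
1.5 [ 99.3 314.2] y -0.055 z -0.002
1.4 [ 82.8 313. ] y -0.055 z 0.004
1.3 [ 66.6 310.1] y -0.054 z 0.009
1.2 [ 50.7 305.7] y -0.053 z 0.015
1.1 [ 35.3 299.7] y -0.051 z 0.02
1.0 [ 20.6 292.2] y -0.049 z 0.025
0.9 [  6.7 283.2] y -0.046 z 0.03
0.8 [ -6.2 272.9] y -0.043 z 0.034
0.7 [-18.  261.4] y -0.039 z 0.038
0.6 [-28.7 248.8] y -0.035 z 0.042
0.5 [-38.  235.1] y -0.031 z 0.045
0.4 [-45.9 220.6] y -0.026 z 0.048
0.3 [-52.3 205.4] y -0.021 z 0.051
0.2 [-57.1 189.6] y -0.016 z 0.053
0.1 [-60.4 173.4] y -0.011 z 0.054
-0.0 [-62. 157.] y -0.005 z 0.055
```

```bash
python3 -m inch '[[[0,0,0],[0,-0.051,0.003],1],[[0,0,0],[0,-0.055,-0.002],1],[[0,0,0],[0,-0.055,0.004],1],[[0,0,0],[0,-0.054,0.009],1],[[0,0,0],[0,-0.053,0.015],1],[[0,0,0],[0,-0.051,0.02],1]]'
python3 -m inch '[[[0,0,0],[0,-0.049,0.025],1],[[0,0,0],[0,-0.046,0.03],1],[[0,0,0],[0,-0.043,0.034],1],[[0,0,0],[0,0,0],1]]'
python3 -c "
from h import *
o,p,_=state();print(wm(p).round(1),o['ft_force'].round(1) if hasattr(o['ft_force'],'round') else o['ft_force']);W=cam('scene','pics/s5.png')"
```

```text
clock: 48.08
eef_pos: [0.5729, 0.1632, 0.3055]
tool_rot: [0.746, 0.665, 0.007, 0.004]
ft_force: [1.4, -0.3, 2.7]
grip_width: -0.0001
grasp_force: 1.1
clock: 48.42
eef_pos: [0.5293, 0.1682, 0.276]
tool_rot: [0.746, 0.666, 0.004, 0.002]
ft_force: [-0.1, -0.2, -0.1]
grip_width: -0.0003
grasp_force: 0.0
[ -5.3  -0.6 276. ] [-0.1 -0.2 -0.1]
```

View pics/s5.png

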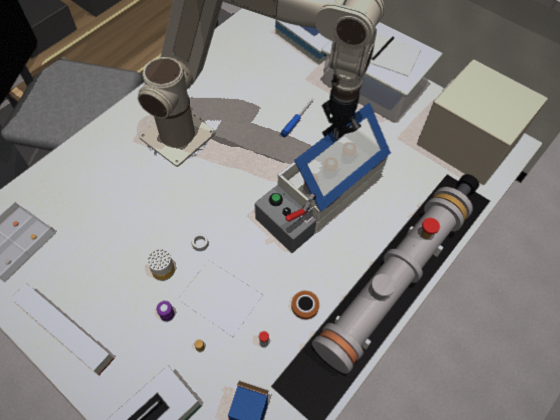

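Scene view: the lid (corners near (300,160)–(388,150)) has swung to about half shut under the fingers. Continuing the arc.

```bash
python3 -m inch '[[[0,0,0],[0,-0.039,0.038],1],[[0,0,0],[0,-0.035,0.042],1],[[0,0,0],[0,-0.031,0.045],1],[[0,0,0],[0,-0.026,0.048],1],[[0,0,0],[0,-0.021,0.051],1]]'
python3 -m inch '[[[0,0,0],[0,-0.016,0.053],1],[[0,0,0],[0,-0.011,0.054],1],[[0,0,0],[0,-0.005,0.03],1],[[0,0,0],[0,0,0.02],1],[[0,0,0],[0,0,0.01],1],[[0,0,0],[0,0,0],1],[[0,0,0],[0,0,0],1]]'
python3 -c "
from h import *
o,p,_=state();print(wm(p).round(1),o['ft_force'])"
```

```text
clock: 48.88
eef_pos: [0.4878, 0.174, 0.2083]
tool_rot: [0.746, 0.666, 0.005, 0.003]
ft_force: [-0.7, -0.1, 1.7]
grip_width: -0.0003
grasp_force: 0.8
clock: 49.47
eef_pos: [0.4776, 0.1748, 0.1571]
tool_rot: [0.746, 0.666, 0.003, 0.002]
ft_force: [-1.8, -0.6, 3.7]
grip_width: 0.0002
grasp_force: 2.4
[-57.4   0.3 157.1] [-1.83294151 -0.61845386  3.68763927]
```

```bash
python3 -m inch '[[[0,0,0],[0,0,0.006],1],[[0,0,0],[0,0,0.006],1],[[0,0,0],[0,0,0],1],[[0,0,0],[0,0,0],1],[[0,0,0],[0,0,0],1]]'
python3 -m inch '[[[0,0,0],[0,0,-0.06],1],[[0,0,0],[0,0,-0.13],1],[[0,0,0],[0,0,-0.13],1],[[0,0,0],[0,0,-0.13],1],[[0,0,0],[0,0,0],1],[[0,0,0],[0,0,0],1]]'
python3 - <<'E'
from h import *
o,p,_=state();print(p)
T=cam("top");S=cam("scene")
cv2.imwrite("pics/lid2.png",np.hstack([cv2.resize(T["img"][90:250,110:330,::-1],(400,291),interpolation=cv2.INTER_CUBIC),cv2.resize(S["img"][110:250,240:420,::-1],(374,291),interpolation=cv2.INTER_CUBIC)]))
for a in (.95,1.05,1.2):
    P=[mw([60,-172-80*np.sin(a),150+80*np.cos(a)]),mw([60,-172-100*np.sin(a),150+100*np.cos(a)])]
    print(a,np.round(P,3).tolist(),proj(T,P).round(1).tolist(),proj(S,P).round(1).tolist())
for c in (T,S):
    hsv=cv2.cvtColor(c["img"],cv2.COLOR_RGB2HSV);m=cv2.inRange(hsv,np.array((0,140,80)),np.array((5,255,255)))|cv2.inRange(hsv,np.array((174,140,80)),np.array((179,255,255)))
    cn,_=cv2.findContours(m,0,1)
    for k in cn:
        if cv2.contourArea(k)>60:print(cv2.contourArea(k),cv2.minAreaRect(k),cv2.boxPoints(cv2.minAreaRect(k)).round(0).tolist())
E
```

```text
clock: 49.88
eef_pos: [0.4777, 0.1748, 0.1569]
tool_rot: [0.746, 0.666, 0.005, 0.002]
ft_force: [-9.2, -3.2, 24.0]
grip_width: 0.0
grasp_force: 12.1
clock: 50.38
eef_pos: [0.4782, 0.175, 0.2905]
tool_rot: [0.746, 0.666, 0.006, 0.003]
ft_force: [-0.6, 0.3, -1.3]
grip_width: -0.0001
grasp_force: 0.0
[0.47824595 0.17503409 0.29051742]
0.95 [[0.568, -0.074, 0.197], [0.566, -0.09, 0.208]] [[294.1, 164.0], [301.0, 163.3]] [[292.6, 214.3], [288.5, 215.7]]
1.05 [[0.568, -0.078, 0.19], [0.566, -0.096, 0.2]] [[296.0, 164.9], [303.2, 164.4]] [[291.4, 216.4], [287.0, 218.4]]
1.2 [[0.567, -0.083, 0.179], [0.565, -0.102, 0.186]] [[298.1, 166.3], [305.8, 166.2]] [[289.9, 219.4], [285.1, 222.1]]
130.0 ((290.00665283203125, 166.09959411621094), (5.787153720855713, 28.07101821899414), 86.18592071533203) [[276.0, 164.0], [304.0, 162.0], [304.0, 168.0], [276.0, 170.0]]
205.5 ((205.0, 52.5), (15.0, 18.0), 90.0) [[196.0, 45.0], [214.0, 45.0], [214.0, 60.0], [196.0, 60.0]]
63.5 ((263.5, 336.5), (9.0, 9.0), 90.0) [[259.0, 332.0], [268.0, 332.0], [268.0, 341.0], [259.0, 341.0]]
191.0 ((430.50006103515625, 225.0000457763672), (16.26345443725586, 14.849242210388184), 45.0) [[420.0, 225.0], [430.0, 214.0], [442.0, 226.0], [431.0, 236.0]]
93.0 ((294.70001220703125, 214.4000244140625), (5.81377649307251, 19.677398681640625), 63.43495178222656) [[285.0, 216.0], [302.0, 207.0], [305.0, 213.0], [287.0, 221.0]]
```

View pics/lid2.png

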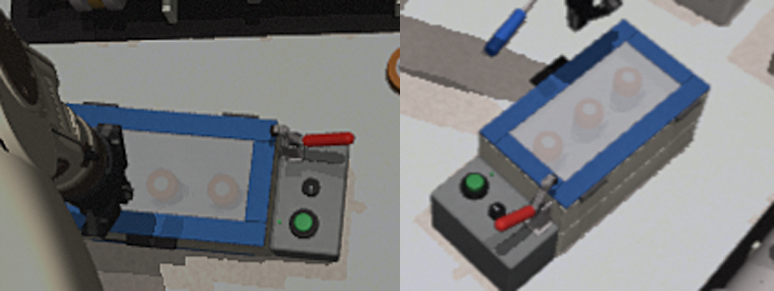

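The lid is shut: flat on the walls, tip at z .157 with 24 N. The clamp is at about 1.05, handle end at top px (304,165). Now the clamp push plan.

Run:
```python
from h import *
go(mw([60,-292,300]),1.461)
q=np.array([-292,155.])
for a in np.r_[1.1:-.01:-.1,0]:
    t=np.array([-172-100*np.sin(a)-9*np.cos(a)-11,150+100*np.cos(a)-45])
    d=t-q;print(round(a,1),t.round(1),"x",round(d[0]/300,3),"z",round(-d[1]/300,3));q=t
```

```text
p [0.4761 0.1743 0.2866] yaw 1.457 shift [-0.9707  0.4001 -0.0445] maxrows 7.6 tilt [0.0056 0.0012] turnz -0.0006 F [0.5 0.  0.1] w -0.0002 q6 2.04 t 50.4833
1.1 [-276.2  150.4] x 0.053 z 0.015
1.0 [-272.  159.] x 0.014 z -0.029
0.9 [-266.9  167.2] x 0.017 z -0.027
0.8 [-261.   174.7] x 0.02 z -0.025
0.7 [-254.3  181.5] x 0.022 z -0.023
0.6 [-246.9  187.5] x 0.025 z -0.02
0.5 [-238.8  192.8] x 0.027 z -0.017
0.4 [-230.2  197.1] x 0.029 z -0.014
0.3 [-221.2  200.5] x 0.03 z -0.011
0.2 [-211.7  203. ] x 0.032 z -0.008
0.1 [-201.9  204.5] x 0.032 z -0.005
-0.0 [-192.  205.] x 0.033 z -0.002
0.0 [-192.  205.] x -0.0 z -0.0
```

```bash
python3 -m inch '[[[0,0,0],[-0.06,0.03,-0.02],1],[[0,0,0],[-0.114,0.047,-0.02],1],[[0,0,0],[-0.114,0.047,0],1],[[0,0,0],[-0.114,0.047,0],1],[[0,0,0],[-0.114,0.047,0],1],[[0,0,0],[-0.114,0.047,0],1],[[0,0,0],[-0.114,0.047,0],1],[[0,0,0],[-0.114,0.047,0],1],[[0,0,0],[-0.113,0.041,0],1],[[0,0,0],[0,0,0],1]]'
python3 -m inch '[[[0,0,0],[0,0,0],1],[[0,0,0],[0,0,0],1]]'
python3 -c "
from h import *
o,p,_=state();print(wm(p).round(1));go(mw([60,-292,157]),1.461)"
```

```text
clock: 51.32
eef_pos: [0.562, -0.1347, 0.2954]
tool_rot: [0.748, 0.663, 0.0, 0.001]
ft_force: [-0.3, 0.5, -0.6]
grip_width: -0.0002
grasp_force: 0.0
clock: 51.48
eef_pos: [0.5612, -0.1285, 0.2968]
tool_rot: [0.746, 0.666, 0.001, -0.0]
ft_force: [-0.6, -0.3, 0.1]
grip_width: -0.0003
grasp_force: 0.0
[  59.  -292.   296.8]
p [ 0.5612 -0.1285  0.2968] yaw 1.4566 shift [-0.0013  0.0028  0.466 ] maxrows 3.4 tilt [0.0015 0.0023] turnz -0.0007 F [-0.6 -0.3  0.1] w -0.0003 q6 1.46 t 51.4833
```

```bash
python3 -m inch '[[[0,0,0],[0,0.003,0.08],1],[[0,0,0],[0,0,0.13],1],[[0,0,0],[0,0,0.13],1],[[0,0,0],[0,0,0.08],1],[[0,0,0],[0,0,0.046],1],[[0,0,0],[0,0,0],1],[[0,0,0],[0,0,0],1]]'
python3 -m inch '[[[0,0,0],[0.025,0,0.01],1],[[0,0,0],[0.028,0,0],1],[[0,0,0],[0.014,0,-0.025],1],[[0,0,0],[0.017,0,-0.027],1],[[0,0,0],[0.02,0,-0.025],1],[[0,0,0],[0.022,0,-0.023],1],[[0,0,0],[0,0,0],1]]'
python3 -c "
from h import *
o,p,_=state();print(wm(p).round(1),o['ft_force'])"
```

```text
clock: 52.07
eef_pos: [0.5626, -0.1269, 0.1581]
tool_rot: [0.745, 0.667, 0.001, 0.0]
ft_force: [-0.5, -1.2, 0.4]
grip_width: -0.0001
grasp_force: 0.0
clock: 52.65
eef_pos: [0.5696, -0.0939, 0.1912]
tool_rot: [0.747, 0.665, 0.002, 0.007]
ft_force: [1.6, -9.9, 5.3]
grip_width: -0.0002
grasp_force: 4.5
[  63.6 -256.6  191.2] [ 1.61619687 -9.88557814  5.27529003]
```

```bash
python3 -m inch '[[[0,0,0],[0.025,0,-0.015],1],[[0,0,0],[0.027,0,-0.013],1],[[0,0,0],[0.029,0,-0.01],1],[[0,0,0],[0.03,0,-0.008],1],[[0,0,0],[0.032,0,-0.006],1],[[0,0,0],[0,0,0],1]]'
python3 -c "
from h import *
o,p,_=state();print(wm(p).round(1),o['ft_force'])"
python3 -m inch '[[[0,0,0],[0.025,0,-0.005],1],[[0,0,0],[0.025,0,-0.002],1],[[0,0,0],[0.015,0,0],1],[[0,0,0],[0,0,0],1],[[0,0,0],[0,0,0],1]]'
python3 -c "
from h import *
o,p,_=state();print(wm(p).round(1),o['ft_force'])"
```

```text
clock: 53.15
eef_pos: [0.5732, -0.0464, 0.2031]
tool_rot: [0.745, 0.667, 0.004, 0.002]
ft_force: [0.1, -0.2, -0.1]
grip_width: -0.0001
grasp_force: 0.0
[  61.9 -209.   203.1] [ 0.07982119 -0.24356012 -0.11865076]
clock: 53.57
eef_pos: [0.5741, -0.0296, 0.2034]
tool_rot: [0.746, 0.666, 0.001, 0.002]
ft_force: [-2.0, -5.4, 4.0]
grip_width: 0.0001
grasp_force: 2.3
[  61.  -192.3  203.4] [-1.95602888 -5.3977478   4.00145455]
```

Close to the end stop. Pushing a bit further.

```bash
python3 -m inch '[[[0,0,0],[0.01,0,0],1],[[0,0,0],[0.01,0,0],1],[[0,0,0],[0,0,0],1],[[0,0,0],[0,0,0],1]]'
python3 -c "
from h import *
o,p,_=state();print(wm(p).round(1),o['ft_force'])"
python3 -m inch '[[[0,0,0],[0.008,0,0],1],[[0,0,0],[0,0,0],1],[[0,0,0],[0,0,0],1]]'
python3 - <<'E'
from h import *
o,p,_=state();print(wm(p).round(1),o['ft_force'])
T=cam("top");S=cam("scene")
cv2.imwrite("pics/cl.png",np.hstack([cv2.resize(T["img"][130:230,230:330,::-1],(390,390),interpolation=cv2.INTER_CUBIC),cv2.resize(S["img"][160:260,250:350,::-1],(390,390),interpolation=cv2.INTER_CUBIC)]))
E
```

```text
clock: 53.9
eef_pos: [0.5741, -0.0296, 0.2035]
tool_rot: [0.748, 0.664, -0.003, 0.005]
ft_force: [-3.0, -19.7, 4.7]
grip_width: 0.0003
grasp_force: 8.9
[  60.9 -192.3  203.5] [ -3.01422478 -19.69114186   4.7077127 ]
clock: 54.15
eef_pos: [0.574, -0.0296, 0.2036]
tool_rot: [0.748, 0.663, -0.005, 0.007]
ft_force: [-3.9, -26.5, 5.0]
grip_width: 0.0001
grasp_force: 11.3
[  60.9 -192.2  203.6] [ -3.87012942 -26.51955434   5.03913476]
```

View pics/cl.png

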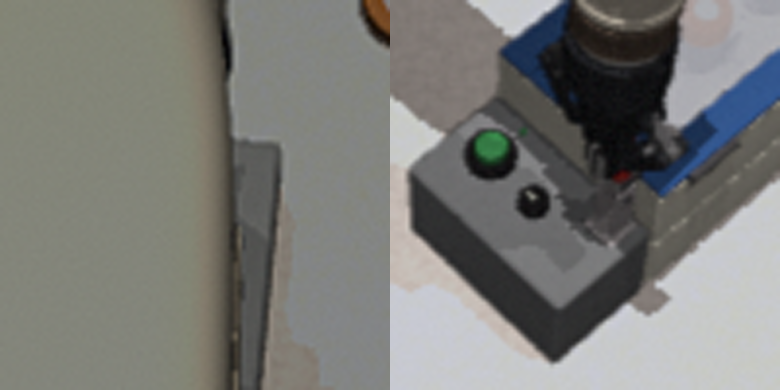

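Hard stop at -192.2 mm, which matches angle 0; the scene crop shows the handle upright at (620,175) and the button at (490,148). Retreating and going to the button.

```bash
python3 -m inch '[[[0,0,0],[-0.06,0,0],1],[[0,0,0],[-0.1,0,0],1],[[0,0,0],[0,0,-0.1],1],[[0,0,0],[0,0,-0.13],1],[[0,0,0],[0,0,-0.13],1],[[0,0,0],[0,-0.12,0],1],[[0,0,0],[0,-0.12,0],1],[[0,0,0],[0,-0.1,0],1],[[0,0,0],[0.1,0,0],1],[[0,0,0],[0,0,0],1]]'
python3 - <<'E'
from h import *
go(mw([-45,-200,.132e3]),1.461);print(mw([-45,-200,132]))
S=cam("scene")
b=blobs(S,(45,120,60),(80,255,255),20);print("green",plane(S,b[:,:2],.121).round(4).tolist())
P=[mw([60,-172,150]),mw([60,-172,250]),mw([60,-192,248])];print(proj(S,P).round(1).tolist())
hsv=cv2.cvtColor(S["img"],cv2.COLOR_RGB2HSV);m=cv2.inRange(hsv,np.array((0,140,80)),np.array((5,255,255)));m[:,350:]=0;m[250:]=0
print(cv2.boundingRect(m))
E
```

```text
clock: 55.08
eef_pos: [0.4701, -0.0236, 0.311]
tool_rot: [0.745, 0.667, 0.003, -0.0]
ft_force: [0.3, -0.5, 0.2]
grip_width: -0.0
grasp_force: 0.0
p [ 0.4701 -0.0236  0.311 ] yaw 1.4602 shift [-0.0107 -0.0086  0.5965] maxrows 4.3 tilt [0.0042 0.0047] turnz -0.0001 F [ 0.3 -0.5  0.2] w -0.0 q6 1.63 t 55.0833
[ 0.46791632 -0.0256512   0.132     ]
green [[0.4682, -0.0263, 0.121]]
[[308.0, 209.0], [310.6, 190.4], [305.3, 195.0]]
(307, 189, 6, 17)
```

```bash
python3 -m inch '[[[0,0,0],[-0.008,-0.006,0.1],1],[[0,0,0],[0,0,0.13],1],[[0,0,0],[0,0,0.13],1],[[0,0,0],[0,0,0.13],1],[[0,0,0],[0,0,0.08],1],[[0,0,0],[0,0,0.026],1],[[0,0,0],[0,0,0],1]]'
python3 -c "
from h import *
o,p,_=state();print(wm(p).round(1),o['ft_force'])"
python3 -m inch '[[[0,0,0],[0,0,0.02],1],[[0,0,0],[0,0,0.02],1],[[0,0,0],[0,0,0.018],1],[[0,0,0],[0,0,0],1],[[0,0,0],[0,0,0],1]]'
python3 -c "
from h import *
o,p,_=state();print(wm(p).round(1),o['ft_force'])"
```

```text
clock: 55.72
eef_pos: [0.4688, -0.0289, 0.1298]
tool_rot: [0.746, 0.666, 0.0, -0.001]
ft_force: [-0.6, -0.6, 0.4]
grip_width: -0.0001
grasp_force: 0.0
[ -43.8 -203.1  129.8] [-0.59947989 -0.62356639  0.37460458]
clock: 56.13
eef_pos: [0.4727, -0.0292, 0.1167]
tool_rot: [0.746, 0.666, 0.004, 0.003]
ft_force: [1.5, 0.0, 4.9]
grip_width: 0.0003
grasp_force: 2.2
[ -39.9 -203.   116.7] [1.46216045 0.04934353 4.92832368]
```

Button in (z .1167, 4.9 N). One small extra push, then retreat.

```bash
python3 -m inch '[[[0,0,0],[0,0,0.004],1],[[0,0,0],[0,0,0],1],[[0,0,0],[0,0,0],1]]'
python3 -m inch '[[[0,0,0],[0,0,-0.05],1],[[0,0,0],[0,0,-0.13],1],[[0,0,0],[0,0,-0.13],1],[[0,0,0],[0,0,-0.13],1],[[0,0,0],[-0.1,-0.1,-0.06],1],[[0,0,0],[-0.1,-0.1,0],1],[[0,0,0],[-0.1,-0.1,0],1],[[0,0,0],[-0.1,-0.05,0],1],[[0,0,0],[0,0,0],1],[[0,0,0],[0,0,0],1]]'
python3 - <<'E'
from h import *
o,p,_=state();print(p,o['ft_force'],o["joint_vel"])
T=cam("top");S=cam("scene")
cv2.imwrite("pics/fin.png",np.hstack([cv2.resize(T["img"][90:250,110:330,::-1],(400,291),interpolation=cv2.INTER_CUBIC),cv2.resize(S["img"][110:250,240:420,::-1],(374,291),interpolation=cv2.INTER_CUBIC)]))
E
```

```text
clock: 56.38
eef_pos: [0.4727, -0.0292, 0.116]
tool_rot: [0.746, 0.666, 0.004, 0.003]
ft_force: [0.7, 0.2, 8.7]
grip_width: 0.0001
grasp_force: 4.3
clock: 57.22
eef_pos: [0.3554, -0.1343, 0.2619]
tool_rot: [0.747, 0.664, 0.003, 0.002]
ft_force: [0.7, -0.5, -0.7]
grip_width: 0.0001
grasp_force: 0.0
[ 0.35542912 -0.13425013  0.26191307] [ 0.67488253 -0.5271578  -0.69779472] [ 0.05248572  0.02677145  0.01973053 -0.00575319  0.00870771  0.01014999]
```

View pics/fin.png

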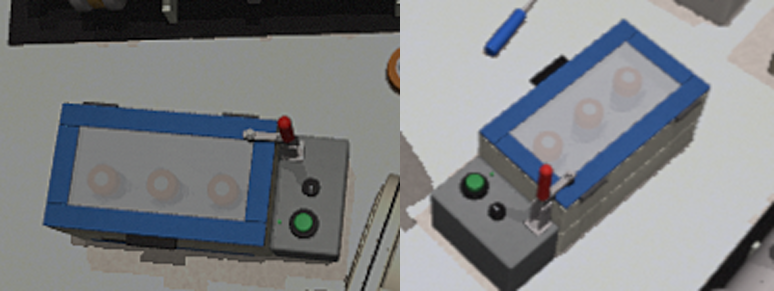

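Final view: lid flat with the three caps under the window, red handle upright at (545,185), arm foot on the lid at (250,134), button released, robot clear.

```bash
python3 -c "
from workcell import workorder
print(workorder.job_done())"
```

```text
the job is handed in; nothing more can be done
None
```

I twisted all three jars fully home, shut the lid, threw the clamp upright, and pressed and released the start button; the job was handed in at about 57 s, with no verdict returned.

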